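# Dose the red reference ball from the turntable

## Robot

A 7-joint arm with a two-finger parallel gripper is mounted at the origin on the work surface. World frame = base frame: x ahead of the robot, y to its left, z up, the work surface at z = 0. Lengths are in m, angles in rad, forces in N, time in s.
With the tool pointing down it reaches from about 0.425 to 0.925 m from the base axis. Payload 6.8 kg.
Tool frame: the origin (TCP) lies between the finger pads; the fingertips stand r.tip_extent ahead of it and the grasp point (between the pads) lies 5 mm behind it (r.tip_extent is the distance from the TCP to the fingertips, in m); y points along the fingers, x is the direction in which the jaws open and shut, and the axes are right-handed (so a half turn about y gives the same grasp; the last joint's range is limited). The gripper opens to 85 mm and grips with 20 to 120 N. Pads are 22 mm wide; open, the fingers measure 114 mm over their backs; the gripper's body (76 mm by 85 mm) begins 54 mm behind the grasp point. The pads swing forward as they close: fully open they stand 13 mm farther back than shut.
Start: joints at [-1.393, 0.477, 0.022, 1.555, -0.011, 1.109, -0.083], TCP at [0.19, 0.648, 0.207] pointing down, gripper open.
Joint ranges: [-2.96, 2.96], [-0.34, 2.1], [-1.41, 1.46], [0.24, 2.44], [-1.37, 4.51], [0.17, 1.92], [-2.96, 2.96]. Speed limits (rad/s): [2.39, 2.39, 3.14, 3.14, 3.14, 3.14, 3.14].

## Interface

Orientations are given as a rotation vector (axis times angle).
In Python, from bench import r gives the robot as it stands.
- The arm moves only by the tool send_rows, never from a script. Its argument "plan" is a list of rows, each a list of 5 numbers: the shift along the tool's x, y, z in cm, then the turn about the tool's y in degrees, then the opening, from 0 (shut) to 1 (fully open). In form: [[dx, dy, dz, spin, grip], ...]. A call has 1 to 12 rows; each row shifts and turns the commanded pose from where the row before left it, along the tool's axes as they then stand; what a row does not reach is not made up. A row lasts 1/8 s, in which the tool goes at most 62.5 mm and 10.7 degrees, less where a joint would pass 70% of its speed; a pose out of reach is approached as far as the arm can. A call is refused whole if a number of a shift passes 6.25 or a number of a turn 10.7, either way. A call with a gripper value outside its range is refused whole. The fingers move at their own pace and stop on an object; "force" is the grip in N (left out, the last holds). Time passes only in rows, so rows that do not move let the fingers close. It gives the time, the measured TCP pose, the force and the opening at its end, in the units of the state.
- r.get_obs(): the state, without advancing time (a new reading comes with each control period).
- r.grab_frame(name): name is "side" or "top"; returns a dict with "image" (420x560x3 uint8, red, green, blue), "camera_matrix" (3x3 intrinsics, pixels), "cam_to_world" (4x4, takes a point from camera to world coordinates). Camera axes: x right, y down, z forward; pixel columns grow to the right and rows downward; lengths in m; the calibration is good to about 2 mm. A picture is of the moment at which its call begins. There is no depth.
- r.hand_in(): hands the job in, once; it reports no verdict.
Trained networks look in the newest picture that a camera, given by its name, has taken for a name from the list of things; names that differ only in an ending like _2 or _b are one class to them, and where a whole thing is asked for, a point or a joint stands for the part that bears it (a point fixed in the world has none). Each returns a list of dicts, best first, with "p" (0 to 1); they miss things now and then, are a little off and sometimes report something else, mostly with a low value. They report only what shows in the picture. A call takes as long as a camera call. They do not tell look-alikes from the thing itself.
- r.recognise(camera, target): "rect" ([left, top, right, bottom] in pixels, round what is visible of it).
The state is a dict: "clock": time; "joints": joint angles; "qvel": joint speeds; "tau": joint torques, N m; "tcp_pos": TCP position; "orientation": TCP orientation; "contact_force": force on the tool from outside, world axes, zero at the start; "moment": the same for the moment, N m; "grip_width": finger opening in m.
Only numpy, scipy, OpenCV 4.12 (cv2) and the standard library are available. Lean on these libraries where they do the work, as an engineer would, in place of code of your own. Each camera call takes 0.05 s, during which the arm holds its last target.

## Task

Slide the white catch tray fully home into the bay under the ball dispenser, green fin outwards; then turn the dispenser's wheel by its black knob until the pocket with the red ball sits centrally over the drop hole (yellow mark), and only then push the orange plunger down to tip the red ball into the tray. Leave the tray home with the red ball in it and the other three balls in the wheel; do not touch the balls with the gripper or disturb the bottle, the steel master and the wooden case.

Things in the scene. Friction and masses are not known exactly. Their poses are not given: they have to be found in the camera images.
- dispenser: fixed ball dispenser: dark square deck 180 x 180 mm, top at z 66 mm, 8 mm thick, on feet, with the wheel lying on top. Origin: on the table under the wheel's axis. Its +y axis points from the wheel's axis to the drop hole and on out through the mouth of the tray bay (deck edge 90 mm from the axis); the plunger stands on its -y side. Yaw within 0.4 rad of the world's
- drop_hole (a point): centre of the drop hole in the deck, at deck-top height (z 66 mm), 62 mm along dispenser +y from the wheel's axis; 33 mm square, closed by an orange trap flap flush with the deck, which swings down 1.3 rad (to z 36 mm) while the plunger is down. A yellow mark on the deck's edge lies beyond it. Axes as the dispenser's
- bay_floor (a point): point on the table right below the drop hole (axes as the dispenser's): where the tray's centre lies when home. The bay is 68 mm wide between two 6 mm cheeks that end 25 mm further out along +y, 58 mm high, with an end stop 30 mm inwards (-y). The tray goes in level along -y, sliding on the table, until it meets the stop
- wheel_axis (a point): aluminium wheel, 12 mm thick, 87 mm radius, top at z 79 mm, with six 22 mm square pockets open above and below, centred 62 mm from the axis at 90 + 60 k degrees from its own x axis (counter-clockwise from above). The point is on the axis at its underside, z 67 mm; the frame turns with it
- hub_grip (a point): grip point of the black bar knob on the wheel's axis, z 107 mm: the bar is 50 mm long (this point's x axis), 14 mm wide (y), its top at z 123 mm; below it a round foot 54 mm in diameter has its top at z 83 mm. The axes turn with the wheel
- wheel (a joint): turn of the wheel since the start, rad, positive counter-clockwise from above, 0 at the start whatever the wheel's yaw (read that from wheel_axis or hub_grip). Turns freely either way for more than a turn, with 0.05 N m of friction that holds it where it is left
- plunger_top (a point): centre of the top face of the orange round plunger, 32 mm in diameter, top at z 69 mm when up, 138 mm along dispenser -y from the wheel's axis, on a white 44 mm square block 45 mm high
- plunger (a joint): plunger travel, m, 0 up to 0.012 fully down; spring return, 1 N to start and 4.5 N fully down (the trap flap is linked to it: 110 rad per m)
- tray_mid (a point): centre of the inner floor of the loose white catch tray (60 x 60 mm outside, 24 mm high, walls and floor 4 mm; this point is 4 mm above its underside; 120 to 210 g). Its +y axis points to the green fin
- tray_grip (a point): where to grip the tray's green upright fin, 50 mm above the tray's underside and 54 mm along tray +y from the tray's centre. The fin is 10 mm thick (tray x), 38 mm long (tray y, 30 to 68 mm from the tray's centre) and 74 mm high. Axes as the tray's
- ball_red_center (a point): the red ball, 18 mm in diameter, about 19 to 31 g, lying in one of the wheel's pockets at the start and standing 5 mm above the wheel's top; the point is its centre
- ball_white_center (a point): a white ball, 18 mm in diameter, about 19 to 31 g, lying in one of the wheel's pockets at the start and standing 5 mm above the wheel's top; the point is its centre
- ball_black_center (a point): a black ball, 18 mm in diameter, about 19 to 31 g, lying in one of the wheel's pockets at the start and standing 5 mm above the wheel's top; the point is its centre
- ball_blue_center (a point): a blue ball, 18 mm in diameter, about 19 to 31 g, lying in one of the wheel's pockets at the start and standing 5 mm above the wheel's top; the point is its centre
- master: bystander: loose upright steel setting master, 48 mm foot diameter, 75 mm high, origin under its centre
- bottle: bystander: loose amber bottle, 42 mm diameter, 90 mm high, origin under its centre
- gauge_case: bystander: loose wooden case 55 x 85 x 32 mm, origin under its centre
Things that resemble listed ones, but are neither listed nor needed, are in the scene too. Of the things that look like the part that bears tray_mid, take the one that is farthest to the robot's left at the start.

How it is judged:
On the way, in this order (a step that is already met when the one before it is completed fails the run):
1. the tray is home in the bay under the drop hole, released, while the red ball is still in the wheel (horizontal distance between tray_mid and drop_hole below 0.008 m and angle between the y axis of tray_mid and the y axis of drop_hole, either way round below 0.12 rad and height (world z) of tray_mid below 0.01 m and angle between tray_mid's own z axis and vertical below 0.06 rad and contact force between the fingers and tray below 0.2 N and height (world z) of ball_red_center above 0.068 m), for 0.2 s.
2. the red ball's pocket rests over the drop hole, with the plunger up (horizontal distance between ball_red_center and drop_hole below 0.007 m and height (world z) of ball_red_center above 0.068 m and value of joint plunger below 0.003 m), for 0.2 s.
3. the plunger is pushed down with the red ball over the hole, and tips it out (value of joint plunger above 0.007 m and height (world z) of ball_red_center below 0.058 m).
At the end, for the whole second after the job is handed in: the tray stands flat in the bay, its centre within 8 mm of under the drop hole and square to it within 0.12 rad, with the red ball at rest on its floor; the plunger is up again and the three other balls are still in the wheel (horizontal distance between tray_mid and drop_hole below 0.008 m and angle between the y axis of tray_mid and the y axis of drop_hole, either way round below 0.12 rad and height (world z) of tray_mid below 0.01 m and angle between tray_mid's own z axis and vertical below 0.06 rad and x of ball_red_center in the frame of tray_mid between -0.024 and 0.024 m and y of ball_red_center in the frame of tray_mid between -0.024 and 0.024 m and z of ball_red_center in the frame of tray_mid between 0 and 0.014 m and height (world z) of each of ball_white_center, ball_black_center, ball_blue_center above 0.068 m and linear speed of ball_red below 0.03 m/s and linear speed of tray below 0.02 m/s and value of joint plunger below 0.003 m); the robot touches nothing.
It fails at once if another ball falls out of the wheel (height (world z) of any of ball_white_center, ball_black_center, ball_blue_center below 0.06 m).
It fails at once if the gripper touches a ball (contact force between the fingers and ball_red above 0.5 N or contact force between the fingers and ball_white above 0.5 N or contact force between the fingers and ball_black above 0.5 N or contact force between the fingers and ball_blue above 0.5 N).
It fails at once if a bystander is moved by more than 15 mm or tipped (distance of any of master, bottle, gauge_case from where it was at the start of the episode above 0.015 m or angle between any of master, bottle, gauge_case's own z axis and vertical above 0.3 rad).
It also fails if it takes over 72 s, if anything falls off the work surface, if the arm or the gripper's body presses on something with over 40 N, if the wrist force passes 120 N, or if a joint passes its speed limit or range.

## Working session

There is one attempt and no reset: what is moved stays moved. The work goes in short steps, Python scripts to look and compute and a tool call to move; the robot and the scene stay as the last step left them, time stands still between calls to the robot, and variables do not carry over. Pictures are saved under pics/ and viewed, and the job is handed in when it is done.

Besides the shell and the picture viewer there is one more tool, called after "Call:" in YAML: its name, and indented under it one key for each argument. send_rows: Moves the arm, as the interface text tells. Its arguments: {"type":"object","properties":{"plan":{"type":"array","items":{"type":"array","items":{"type":"number"}}},"force":{"type":"number"}},"required":["plan"]}

```bash
ls; mkdir -p pics; python3 - <<'E'
from bench import r
import cv2, numpy as np
o=r.get_obs(); print(o); print(r.tip_extent)
for n in ("top","side"):
    f=r.grab_frame(n); cv2.imwrite(f"pics/{n}0.png",f["image"][:,:,::-1]); print(n,f["camera_matrix"].round(1).tolist(),f["cam_to_world"].round(4).tolist())
    for t in ["dispenser","tray_mid","tray_grip","hub_grip","plunger","ball_red_center","ball_white_center","master","bottle","gauge_case","wheel"]:
        print(t,[(round(d["p"],2),np.round(d["rect"]).astype(int).tolist()) for d in r.recognise(n,t)][:4])
print(r.get_obs()["clock"])
E
```

```text
pics
{'clock': 0.0, 'joints': array([-1.39311775,  0.47777872,  0.02232638,  1.55646276, -0.01146596,
        1.10929443, -0.08314703]), 'qvel': array([ 1.01887467e-03,  3.30790622e-04,  4.04521369e-05,  1.01548942e-03,
       -1.54472325e-03, -4.71931306e-04, -1.58613798e-03]), 'tau': array([ 7.06685514e-04, -5.96455300e+01,  1.60812434e+00, -2.81194353e+01,
        1.24632526e-02,  9.40079684e-03,  1.21420936e-05]), 'tcp_pos': array([0.19012507, 0.64700336, 0.20553507]), 'orientation': array([-1.33218588, -0.99519941,  0.99744828]), 'contact_force': array([-0.23375678, -0.27580485,  0.21228516]), 'moment': array([-0.03335227, -0.01516607, -0.03509281]), 'grip_width': 0.08548464170500783}
0.014
top [[397.0, 0.0, 281.7], [0.0, 397.0, 200.9], [0.0, 0.0, 1.0]] [[0.014, -0.9881, 0.1529, 0.4916], [-0.9996, -0.0099, 0.0274, 0.0165], [-0.0256, -0.1532, -0.9879, 0.8097], [0.0, 0.0, 0.0, 1.0]]
dispenser [(0.72, [290, 185, 432, 296])]
tray_mid [(0.94, [143, 242, 191, 288]), (0.73, [213, 137, 256, 185])]
tray_grip [(0.78, [140, 238, 200, 289]), (0.75, [210, 138, 257, 186])]
hub_grip [(0.87, [3
[... 622 characters left out ...]
9], [0.0073, -0.7135, -0.7006, 0.7867], [0.0, 0.0, 0.0, 1.0]]
dispenser [(0.68, [242, 217, 345, 328])]
tray_mid [(0.67, [192, 157, 215, 206]), (0.47, [217, 222, 237, 251])]
tray_grip [(0.89, [279, 177, 308, 205]), (0.67, [188, 161, 217, 201]), (0.48, [255, 218, 329, 284])]
hub_grip []
plunger [(0.54, [309, 294, 327, 308]), (0.33, [307, 195, 323, 225])]
ball_red_center [(0.46, [281, 267, 289, 272])]
ball_white_center [(0.65, [280, 269, 288, 272]), (0.4, [258, 247, 268, 256])]
master [(0.89, [217, 219, 238, 252])]
bottle []
gauge_case [(0.73, [347, 292, 395, 335]), (0.33, [255, 223, 332, 280])]
wheel [(0.57, [253, 221, 332, 283]), (0.57, [193, 160, 218, 205]), (0.36, [243, 216, 347, 327])]
1.2
```

```bash
python3 - <<'E'
import cv2
for n in ("top","side"):
    im=cv2.imread(f"pics/{n}0.png")
    c = im[120:320,120:480] if n=="top" else im[140:350,170:410]
    c=cv2.resize(c,(800,int(800*c.shape[0]/c.shape[1])) if n=="top" else (685,600),interpolation=cv2.INTER_CUBIC); cv2.imwrite(f"pics/{n}0c.png",c)
from scipy.spatial.transform import Rotation as R
print(R.from_rotvec([-1.33218588, -0.99519941,  0.99744828]).as_matrix().round(3))
E
```

```text
[[ 0.282 -0.    -0.959]
 [ 0.959 -0.002  0.282]
 [-0.002 -1.    -0.   ]]
```

View pics/top0.png

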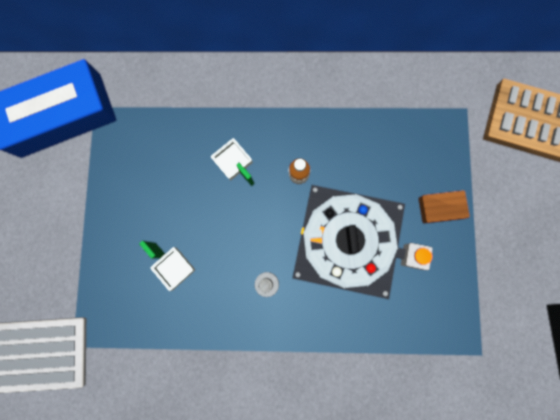

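View pics/top0c.png

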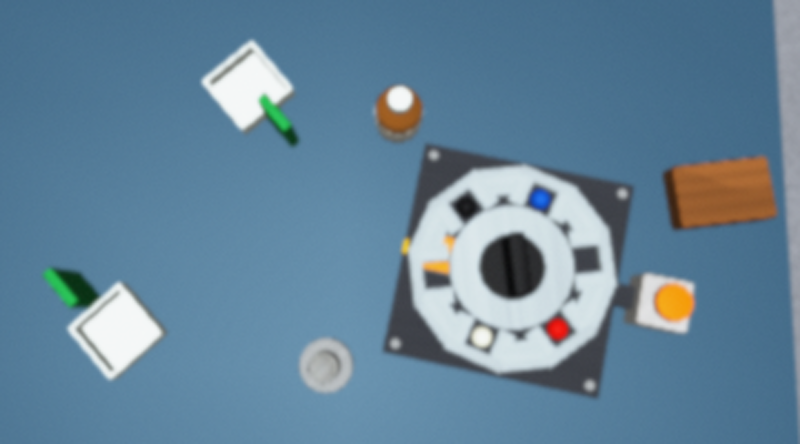

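View pics/side0c.png

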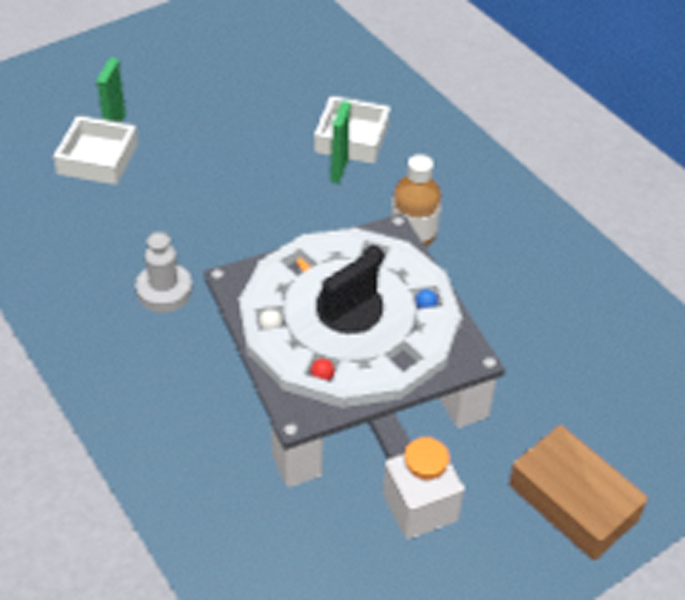

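```bash
cat > h.py <<'E'
import cv2, numpy as np
from scipy.spatial.transform import Rotation as R
K={"top":np.array([[397.0,0,281.7],[0,397.0,200.9],[0,0,1]]),"side":np.array([[416.7,0,278.9],[0,416.7,209.4],[0,0,1]])}
T={"top":np.array([[0.014,-0.9881,0.1529,0.4916],[-0.9996,-0.0099,0.0274,0.0165],[-0.0256,-0.1532,-0.9879,0.8097],[0,0,0,1]]),
"side":np.array([[0.8338,-0.3824,0.3981,0.1721],[-0.552,-0.5871,0.5921,-0.5719],[0.0073,-0.7135,-0.7006,0.7867],[0,0,0,1]])}
def unp(cam,uv,z):
    d=T[cam][:3,:3]@np.linalg.inv(K[cam])@np.array([uv[0],uv[1],1.]); o=T[cam][:3,3]
    return o+d*(z-o[2])/d[2]
def prj(cam,P):
    p=np.linalg.inv(T[cam])@np.append(P,1.); q=K[cam]@p[:3]; return q[:2]/q[2]
def blob(im,roi,f):
    x0,y0,x1,y1=roi; s=im[y0:y1,x0:x1].astype(int); m=f(s)
    ys,xs=np.nonzero(m); return (xs.mean()+x0,ys.mean()+y0,len(xs))
red=lambda s:(s[...,2]>140)&(s[...,1]<90)&(s[...,0]<90)
orange=lambda s:(s[...,2]>180)&(s[...,1]>90)&(s[...,1]<190)&(s[...,0]<90)
blue=lambda s:(s[...,0]>150)&(s[...,2]<90)&(s[...,1]<130)
green=lambda s:(s[...,1]>s[...,2]+40)&(s[...,1]>s[...,0]+30)
white=lambda s:(s.min(-1)>170)
dark=lambda s:(s.max(-1)<75)
E
python3 - <<'E'
from h import *
im=cv2.imread("pics/top0.png"); si=cv2.imread("pics/side0.png")
b=lambda r,f:blob(im,r,f)
# screws: local
g=im.astype(int)
for (x,y) in [(315,190),(400,207),(385.5,293),(298,274)]:
    x0,y0=int(x)-5,int(y)-5; s=g[y0:y0+11,x0:x0+11].min(-1); w=np.clip(s-105,0,None).astype(float)
    yy,xx=np.mgrid[0:11,0:11]; c=(x0+(w*xx).sum()/w.sum(), y0+(w*yy).sum()/w.sum()); print("screw",np.round(c,1),unp("top",c,.066).round(4))
c=b((405,235,445,275),orange); print("plunger",c,unp("top",c,.069).round(4))
c=b((355,255,385,280),red); print("red",c,unp("top",c,.078).round(4))
c=b((350,195,380,220),blue); print("blue",c,unp("top",c,.078).round(4))
c=blob(si,(300,280,340,320),orange); print("s plunger",c,unp("side",c,.069).round(4))
c=blob(si,(270,255,300,280),red); print("s red",c,unp("side",c,.08).round(4))
c=blob(si,(300,230,340,260),blue); print("s blue",c,unp("side",c,.08).round(4))
m=(dark(g)).astype(np.uint8); m[:215]=0;m[265:]=0;m[:,:325]=0;m[:,378:]=0
n,l,st,ce=cv2.connectedComponentsWithStats(m); print(st,ce)
E
```

```text
screw [314.7 189.4] [ 0.6295 -0.0254  0.066 ]
screw [399.6 206.7] [ 0.5979 -0.1845  0.066 ]
screw [385.  293.1] [ 0.4389 -0.1531  0.066 ]
screw [297.4 274.3] [0.4703 0.0063 0.066 ]
plunger (np.float64(422.8009708737864), np.float64(255.90776699029126), 206) [ 0.5069 -0.223   0.069 ]
red (np.float64(370.5822784810127), np.float64(267.746835443038), 79) [ 0.4842 -0.1257  0.078 ]
blue (np.float64(362.73770491803276), np.float64(209.19672131147541), 61) [ 0.5908 -0.1134  0.078 ]
s plunger (np.float64(319.18978102189783), np.float64(299.8759124087591), 137) [ 0.5043 -0.2266  0.069 ]
s red (np.float64(282.7631578947368), np.float64(268.94736842105266), 38) [ 0.4814 -0.1289  0.08  ]
s blue (np.float64(318.7647058823529), np.float64(245.11764705882354), 17) [ 0.5854 -0.1179  0.08  ]
[[     0      0    560    420 234603]
 [   326    215      8      4     19]
 [   337    226     27     28    578]] [[279.32193535 209.42503293]
 [329.47368421 215.89473684]
 [350.13148789 239.71799308]]
```

```bash
python3 - <<'E'
import cv2
im=cv2.imread("pics/top0.png"); c=cv2.resize(im[225:305,130:210],None,fx=7,fy=7,interpolation=cv2.INTER_CUBIC)
d=cv2.resize(im[180:300,285:440],None,fx=5,fy=5,interpolation=cv2.INTER_CUBIC)
cv2.imwrite("pics/tray.png",c);cv2.imwrite("pics/disp.png",d)
E
```

```text
(no output)
```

View pics/tray.png

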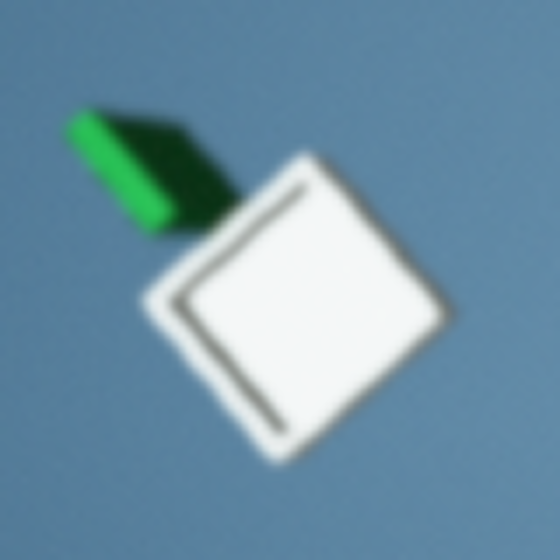

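View pics/disp.png

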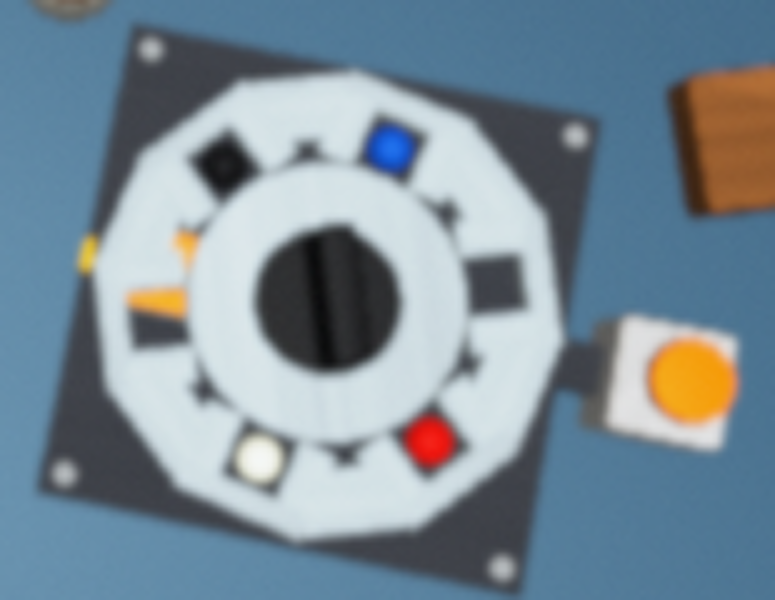

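```bash
cat >> h.py <<'E'
def tray(im,roi,cam="top",z=.024):
    x0,y0,x1,y1=roi; s=cv2.resize(im[y0:y1,x0:x1],None,fx=8,fy=8,interpolation=cv2.INTER_CUBIC)
    m=(s.min(-1)>165).astype(np.uint8)
    cs,_=cv2.findContours(m,cv2.RETR_EXTERNAL,cv2.CHAIN_APPROX_NONE); c=max(cs,key=cv2.contourArea)[:,0,:]
    P=np.array([unp(cam,((u+.5)/8-.5+x0,(v+.5)/8-.5+y0),z)[:2] for u,v in c])*1000
    return cv2.minAreaRect(P.astype(np.float32))
E
python3 - <<'E'
from h import *
im=cv2.imread("pics/top0.png")
print(tray(im,(130,225,210,305)))
c=blob(im,(130,225,165,265),lambda s:(s[...,1]>130)&green(s)); print("fin top",c,unp("top",c,.074))
for n,uv,z in [("master",(265.5,284.5),.04),("bottle",(300,166),.09),("bottle base",(298,178),.0),("hub",(350.13,239.7),.1),("case",(445,207),.032)]: print(n,unp("top",uv,z).round(4))
E
```

```text
((476.4892883300781, 253.55587768554688), (62.912147521972656, 62.71827697753906), 42.8563232421875)
fin top (np.float64(146.48039215686273), np.float64(249.05882352941177), 102) [0.51244354 0.28686077 0.074     ]
master [0.4495 0.0664 0.04  ]
bottle [0.6689 0.0034 0.09  ]
bottle base [0.6655 0.0057 0.    ]
hub [ 0.533  -0.0863  0.1   ]
case [ 0.6031 -0.2818  0.032 ]
```

```bash
cat >> h.py <<'E'
def state():
    from bench import r
    o=r.get_obs(); M=R.from_rotvec(o["orientation"]).as_matrix()
    yaw=np.degrees(np.arctan2(M[1,0],M[0,0])); return o,np.array(o["tcp_pos"]),yaw,M
def rows(p0,yaw0,p1,yaw1,n,nd=2):
    """rows, shift in axes before the row's turn"""
    out=[];p=np.array(p0,float);y=yaw0
    for i in range(n):
        t=p0+(np.array(p1)-p0)*(i+1)/n; ty=yaw0+(yaw1-yaw0)*(i+1)/n
        a=np.radians(y); X=np.array([np.cos(a),np.sin(a),0]);Y=np.array([0,0,-1.]);Z=np.array([-np.sin(a),np.cos(a),0])
        d=(t-p)*100; v=[round(float(d@X),nd),round(float(d@Y),nd),round(float(d@Z),nd)]; s=round(y-ty,nd)
        p=p+(v[0]*X+v[1]*Y+v[2]*Z)/100; y-=s; out.append(v+[s])
    return out,p,y
AX=np.array([.53415,-.08918]); DY=np.array([.1943,.9809]); DX=np.array([.9809,-.1943])
E
python3 - <<'E'
from h import *
o,p,y,M=state(); print(p,y,M.round(3))
for x in rows(p,y,[.5161,.2903,.15],-47.2,12)[0]: print(x)
print(rows(p,y,[.5161,.2903,.15],-47.2,12)[1:])
E
```

```text
[0.1902668  0.64764749 0.20651291] 73.62332387270803 [[ 0.282 -0.    -0.959]
 [ 0.959  0.     0.282]
 [ 0.    -1.     0.   ]]
[-2.09, 0.47, -3.44, np.float64(10.07)]
[-1.46, 0.47, -3.76, np.float64(10.07)]
[-0.77, 0.47, -3.96, np.float64(10.07)]
[-0.08, 0.47, -4.03, np.float64(10.06)]
[0.63, 0.47, -3.98, np.float64(10.07)]
[1.32, 0.48, -3.81, np.float64(10.07)]
[1.96, 0.47, -3.52, np.float64(10.07)]
[2.55, 0.47, -3.12, np.float64(10.07)]
[3.05, 0.47, -2.63, np.float64(10.07)]
[3.47, 0.47, -2.05, np.float64(10.07)]
[3.77, 0.47, -1.42, np.float64(10.06)]
[3.96, 0.47, -0.73, np.float64(10.07)]
(array([0.51610364, 0.29034258, 0.15001291]), np.float64(-47.19667612729198))
```

Call:
send_rows:
  plan:
    - [-2.1, 0.47, -3.4, 10, 1]
    - [-1.5, 0.47, -3.8, 10, 1]
    - [-0.8, 0.47, -4.0, 10, 1]
    - [-0.1, 0.47, -4.0, 10, 1]
    - [0.6, 0.47, -4.0, 10, 1]
    - [1.3, 0.47, -3.8, 10, 1]
    - [2.0, 0.47, -3.5, 10, 1]
    - [2.6, 0.47, -3.1, 10, 1]
    - [3.1, 0.47, -2.6, 10, 1]
    - [3.5, 0.47, -2.0, 10, 1]
    - [3.8, 0.47, -1.4, 10, 1]
    - [4.0, 0.47, -0.7, 10, 1]

```text
clock: 2.7
tcp_pos: [0.5212, 0.2917, 0.1502]
orientation: [-1.475, 0.637, -0.637]
contact_force: [0.5, 0.6, -0.7]
grip_width: 0.0855
```

Call:
send_rows:
  plan:
    - [0, 0, 0, 0.8, 1]
    - [0, 0, 0, 0, 1]

```text
clock: 2.95
tcp_pos: [0.5199, 0.2932, 0.15]
orientation: [-1.474, 0.642, -0.641]
contact_force: [0.2, -0.2, -0.2]
grip_width: 0.0849
```

```bash
python3 - <<'E'
from h import *
from bench import r
for n in("top","side"):
    cv2.imwrite(f"pics/{n}1.png",r.grab_frame(n)["image"][:,:,::-1])
o,p,y,M=state(); print(p,y,o["clock"],o["joints"].round(2))
print(rows(p,y,[.5161,.2903,.15],-47.2,1))
im=cv2.imread("pics/side1.png"); cv2.imwrite("pics/side1c.png",cv2.resize(im[100:260,140:300],None,fx=3.75,fy=3.75,interpolation=cv2.INTER_CUBIC))
c0=blob(cv2.imread("pics/side0.png"),(200,155,220,185),green);print(c0,unp("side",(209.5,162),.074))
E
```

```text
[0.51943055 0.29396085 0.15008581] -46.988484053208204 3.05 [-1.05  0.46  0.57  1.83 -0.3   0.94 -1.16]
([[0.04, 0.01, -0.49, np.float64(0.21)]], array([0.51612044, 0.29032585, 0.14998581]), np.float64(-47.198484053208205))
(np.float64(208.4820143884892), np.float64(171.61870503597123), 139) [0.51972802 0.29026598 0.074     ]
```

View pics/side1c.png

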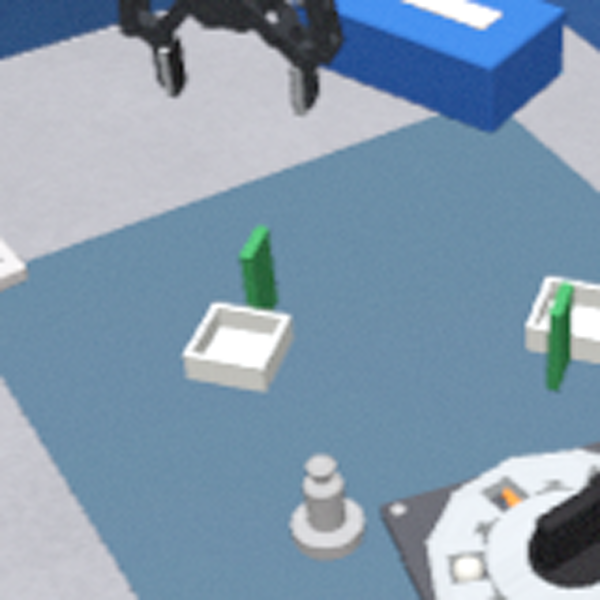

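View pics/top1.png

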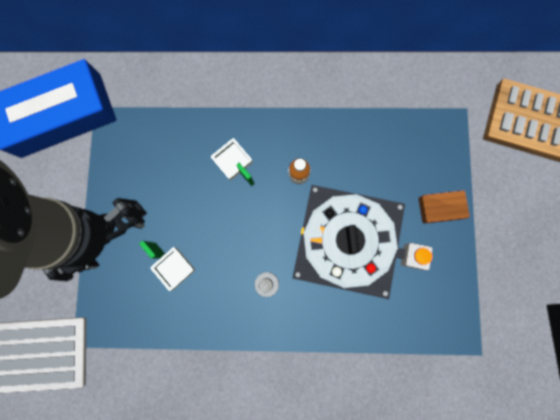

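```bash
python3 - <<'E'
from h import *
P=[.5194,.294,.15]
for c in("top","side"): print(c,prj(c,P))
im=cv2.imread("pics/side1.png"); cv2.imwrite("pics/side1d.png",cv2.resize(im[60:260,100:320],None,fx=3,fy=3,interpolation=cv2.INTER_CUBIC))
E
```

```text
top [126.06413036 243.29379671]
side [205.58745891 138.40933331]
```

View pics/side1d.png

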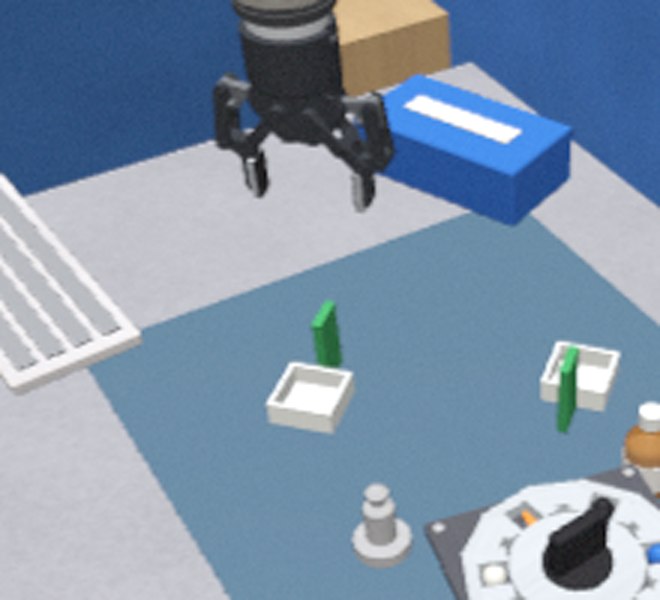

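```bash
python3 - <<'E'
from h import *
for z in(.135,.15,.2,.25): print(z,[prj(c,[.5194,.294,z]).round(1) for c in("top","side")])
a=np.radians(-47); X=np.array([np.cos(a),np.sin(a),0])
for s in(-1,1): print([prj(c,np.array([.5194,.294,.15])+s*.045*X).round(1) for c in("top","side")])
im=cv2.imread("pics/top1.png"); cv2.imwrite("pics/top1d.png",cv2.resize(im[180:300,20:170],None,fx=5,fy=5,interpolation=cv2.INTER_CUBIC))
E
```

```text
0.135 [array([129.7, 243.7]), array([206.2, 143.1])]
0.15 [array([126.1, 243.3]), array([205.6, 138.4])]
0.2 [array([112.7, 241.8]), array([203.3, 122.1])]
0.25 [array([ 97. , 239.9]), array([200.9, 104.6])]
[array([105.1, 261.6]), array([189.6, 136. ])]
[array([146.8, 225.2]), array([221.8, 140.8])]
```

View pics/top1d.png

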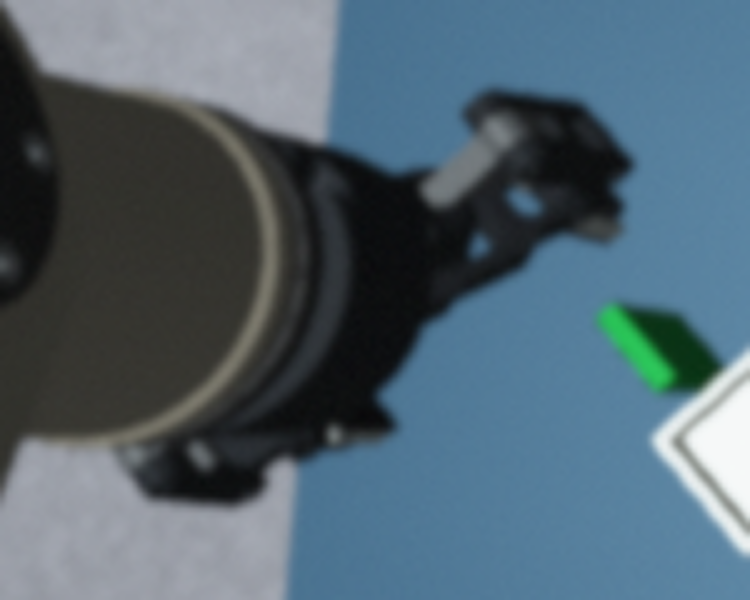

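```bash
cat >> h.py <<'E'
def tri(ut,us):
    A=[];b=[]
    for c,u in(("top",ut),("side",us)):
        d=T[c][:3,:3]@np.linalg.inv(K[c])@np.array([u[0],u[1],1.]);d/=np.linalg.norm(d);P=np.eye(3)-np.outer(d,d);A.append(P);b.append(P@T[c][:3,3])
    x,res,_,_=np.linalg.lstsq(np.vstack(A),np.hstack(b),rcond=None); return x.round(4),np.sqrt(res)
E
python3 - <<'E'
from h import *
print(tri((119,245),(203,124)))
print("R tip",tri((141,225),(220.7,127)), "L tip",tri((97,265),(185.7,122.5)))
print(tri((370.6,267.7),(282.8,268.9)),tri((422.8,255.9),(319.2,299.9)))
E
```

```text
(array([0.514 , 0.2832, 0.202 ]), array([0.0006916]))
R tip (array([0.5464, 0.2518, 0.199 ]), array([0.00063034])) L tip (array([0.4824, 0.3168, 0.1991]), array([0.00188249]))
(array([ 0.4839, -0.126 ,  0.0753]), array([0.00054023])) (array([ 0.5068, -0.2244,  0.0642]), array([0.00033563]))
```

Call:
send_rows:
  plan:
    - [0, 2.5, -0.25, 0.2, 1]
    - [0, 2.5, -0.25, 0, 1]
    - [0, 0, 0, 0, 1]
    - [0, 0, 0, 0, 1]

```text
clock: 3.55
tcp_pos: [0.517, 0.29, 0.101]
orientation: [-1.472, 0.644, -0.645]
contact_force: [0.4, -0.4, -0.5]
grip_width: 0.0852
```

```bash
python3 - <<'E'
from h import *
from bench import r
for n in("top","side"):
    im=np.ascontiguousarray(r.grab_frame(n)["image"][:,:,::-1]); cv2.imwrite(f"pics/{n}2.png",im)
o,p,y,M=state(); print(p,y,o["clock"],o["contact_force"])
for c in("top","side"):
    im=cv2.imread(f"pics/{c}2.png"); x0,y0=(70,190) if c=="top" else (150,90)
    s=cv2.resize(im[y0:y0+110,x0:x0+110],None,fx=5,fy=5,interpolation=cv2.INTER_CUBIC)
    u=(prj(c,p)-[x0,y0])*5+2; cv2.circle(s,tuple(int(v) for v in u),4,(0,0,255),-1); cv2.imwrite(f"pics/{c}2c.png",s)
    print(c,u)
E
```

```text
[0.51731781 0.28985192 0.10129196] -47.33357374630229 3.65 [-0.78861122 -0.8733888   0.39379577]
top [349.45855571 280.94450256]
side [290.3251286  323.91292949]
```

View pics/side2c.png

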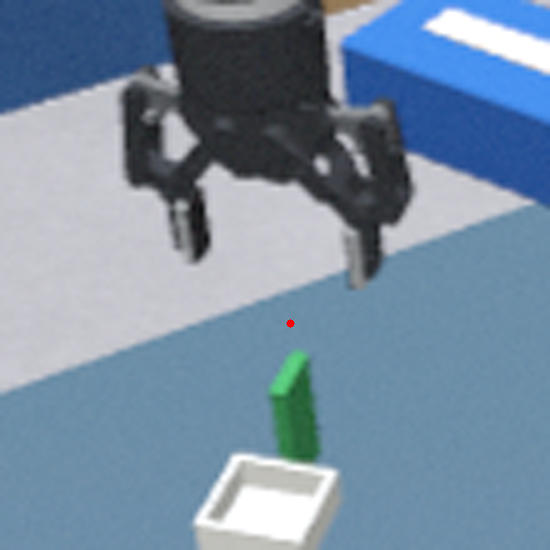

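View pics/top2c.png

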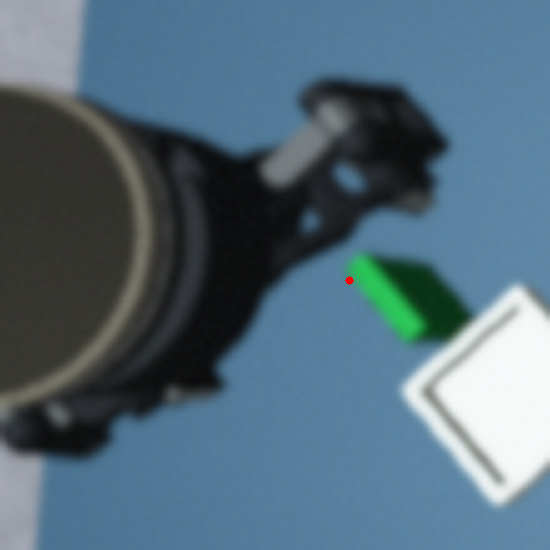

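```bash
python3 - <<'E'
from h import *
print(tri((134,248.6),(205.6,144)))
print(tri((154.6,230.6),(222.2,146.6)), tri((113.6,266.6),(188.8,141.6)))
im=cv2.imread("pics/side2.png");
# fin/tray check by triangulation: fin top far corner top px & side px
t=(70+355/5-.4,190+258/5-.4); s=(150+300/5-.4,90+352/5-.4); print("fin far top corner",tri(t,s))
t=(70+412/5-.4,190+340/5-.4); s=(150+272/5-.4,90+395/5-.4); print("fin near top corner",tri(t,s))
E
```

```text
(array([0.5118, 0.2827, 0.142 ]), array([0.00128323]))
(array([0.5429, 0.2496, 0.1415]), array([0.00170938])) (array([0.4804, 0.3158, 0.1419]), array([0.00033069]))
fin far top corner (array([0.526 , 0.3003, 0.0717]), array([0.00150453]))
fin near top corner (array([0.4965, 0.2773, 0.0697]), array([0.00063962]))
```

Call:
send_rows:
  plan:
    - [0, 1.5, 0, 0, 1]
    - [0, 1.5, 0, 0, 1]
    - [0, 0, 0, 0, 1]
    - [0, 0, 0, 0, 1]

```text
clock: 4.15
tcp_pos: [0.5167, 0.2889, 0.0699]
orientation: [-1.473, 0.646, -0.646]
contact_force: [-0.0, -0.4, 0.2]
grip_width: 0.0851
```

```bash
cat >> h.py <<'E'
def look(tag,ct=None,cs=None,w=110,fx=5):
    from bench import r
    o,p,y,M=state()
    for n in("top","side"):
        im=np.ascontiguousarray(r.grab_frame(n)["image"][:,:,::-1]); cv2.imwrite(f"pics/{n}{tag}.png",im)
        c=ct if n=="top" else cs
        if c is None: c=prj(n,p)
        x0,y0=int(np.clip(c[0]-w/2,0,560-w)),int(np.clip(c[1]-w/2,0,420-w))
        s=cv2.resize(im[y0:y0+w,x0:x0+w],None,fx=fx,fy=fx,interpolation=cv2.INTER_CUBIC)
        u=(prj(n,p)-[x0,y0])*fx+2; cv2.circle(s,tuple(int(v) for v in u),3,(0,0,255),-1)
        cv2.imwrite(f"pics/{n}{tag}c.png",s); print(n,"origin",x0,y0,"tcp",u.round())
    a=cv2.imread(f"pics/top{tag}c.png");b=cv2.imread(f"pics/side{tag}c.png")
    j=np.hstack([a,b]); k=min(1,800/j.shape[1]); j=cv2.resize(j,None,fx=k,fy=k,interpolation=cv2.INTER_AREA); cv2.imwrite(f"pics/both{tag}.png",j)
    o,p,y,M=state(); print(p.round(4),round(y,2),o["clock"],"F",o["contact_force"].round(1),"w",round(o["grip_width"],4))
E
python3 -c "
from h import *
look('3')"
```

```text
top origin 91 191 tcp [279. 281.]
side origin 153 108 tcp [282. 281.]
[0.517  0.2891 0.0704] -47.38 4.25 F [-0.2 -0.2 -0.5] w 0.0855
```

View pics/both3.png

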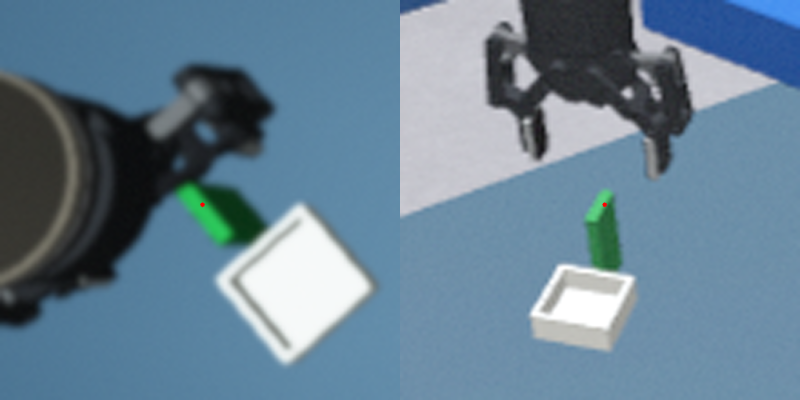

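Call:
send_rows:
  plan:
    - [0, 1.5, 0, 0, 1]
    - [0, 1.0, 0, 0, 1]
    - [0, 0, 0, 0, 1]
    - [0, 0, 0, 0, 1]

```text
clock: 4.75
tcp_pos: [0.5167, 0.289, 0.045]
orientation: [-1.473, 0.646, -0.646]
contact_force: [0.5, -1.2, 1.0]
grip_width: 0.0852
```

```bash
python3 -c "
from h import *
look('4')"
```

```text
top origin 95 192 tcp [282. 279.]
side origin 154 115 tcp [281. 281.]
[0.5169 0.2892 0.0454] -47.38 4.85 F [-0.3  0.4  0. ] w 0.085
```

View pics/both4.png

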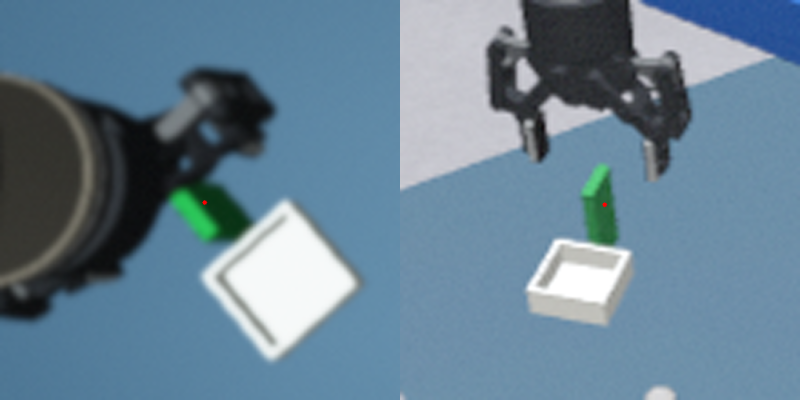

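Call:
send_rows:
  plan:
    - [0, 1.0, 0, 0, 1]
    - [0, 1.0, 0, 0, 1]
    - [0, 0, 0, 0, 1]
    - [0, 0, 0, 0, 1]

```text
clock: 5.35
tcp_pos: [0.5167, 0.2889, 0.0249]
orientation: [-1.473, 0.646, -0.646]
contact_force: [0.9, 0.1, 0.8]
grip_width: 0.0856
```

```bash
python3 -c "
from h import *
look('5')"
```

```text
top origin 99 192 tcp [280. 281.]
side origin 155 121 tcp [280. 279.]
[0.5169 0.2891 0.0253] -47.38 5.45 F [ 0.2 -0.3 -0.4] w 0.0851
```

View pics/both5.png

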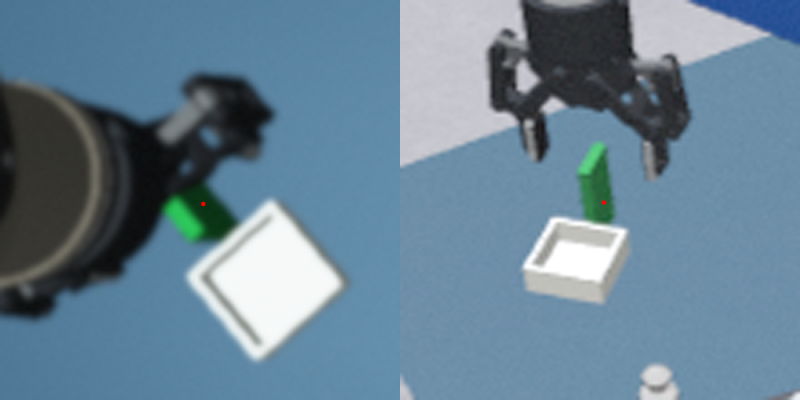

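```bash
python3 - <<'E'
from h import *
print(tri((169,234.4),(225,169.5)))
a=np.radians(-47.4);X=np.array([np.cos(a),np.sin(a),0]);Z=np.array([-X[1],X[0],0])
print((np.array([.5169,.2891,.0])+.045*X))
s=cv2.imread("pics/side5.png")[100:220,160:260];cv2.imwrite("pics/s5z.png",cv2.resize(s,None,fx=6,fy=5,interpolation=cv2.INTER_CUBIC))
s=cv2.imread("pics/top5.png")[190:290,90:190];cv2.imwrite("pics/t5z.png",cv2.resize(s,None,fx=6,fy=6,interpolation=cv2.INTER_CUBIC))
E
```

```text
(array([0.5423, 0.2477, 0.0666]), array([0.0026572]))
[0.54735942 0.25597563 0.        ]
```

View pics/s5z.png

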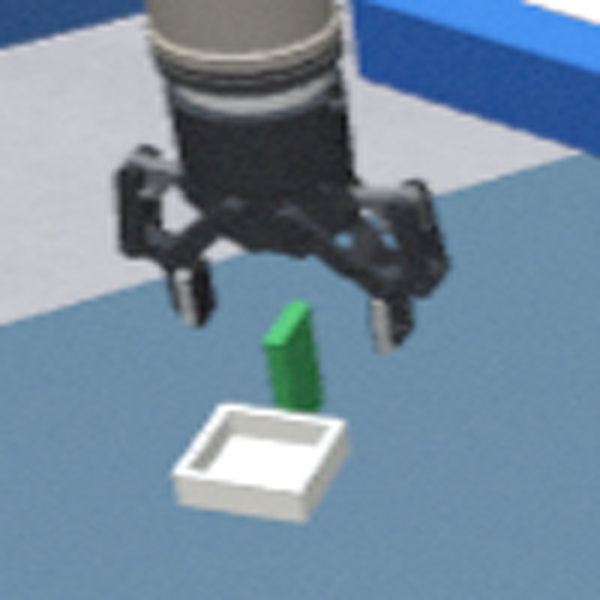

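View pics/t5z.png

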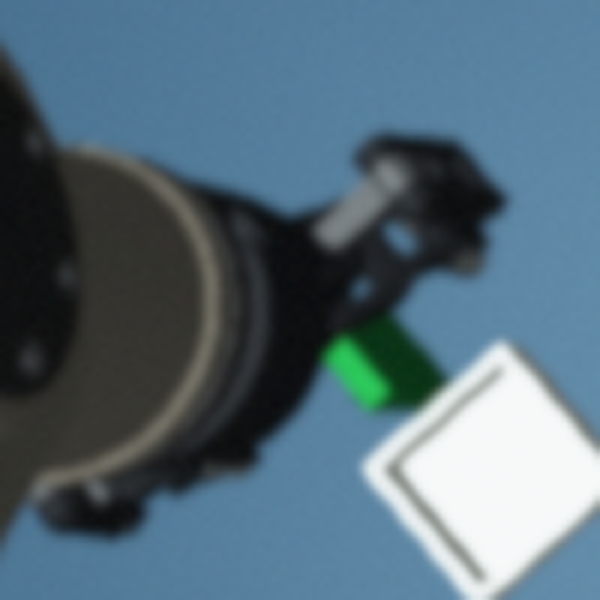

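Call:
send_rows:
  plan:
    - [0, 1.0, 0, 0, 1]
    - [0, 0, 0, 0, 0.4]
    - [0, 0, 0, 0, 0.4]
    - [0, 0, 0, 0, 0.4]
    - [0, 0, 0, 0, 0.4]

```text
clock: 6.08
tcp_pos: [0.5168, 0.2891, 0.0152]
orientation: [-1.472, 0.646, -0.646]
contact_force: [0.5, -0.6, -0.1]
grip_width: 0.0342
```

```bash
python3 -c "
from h import *
look('6')"
```

```text
top origin 101 192 tcp [278. 281.]
side origin 155 123 tcp [282. 282.]
[0.5167 0.2891 0.0152] -47.37 6.175 F [ 0.1  0.1 -0.6] w 0.0344
```

View pics/both6.png

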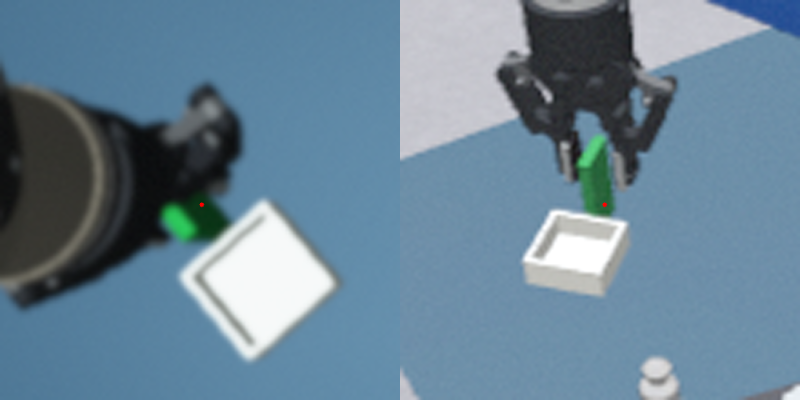

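Call:
send_rows:
  plan:
    - [0, 0, 0, 0, 0]
    - [0, 0, 0, 0, 0]
    - [0, 0, 0, 0, 0]
    - [0, 0, 0, 0, 0]
  force: 50

```text
clock: 6.68
tcp_pos: [0.5167, 0.2893, 0.0152]
orientation: [-1.472, 0.646, -0.646]
contact_force: [0.4, 0.5, 3.2]
grip_width: 0.0097
```

```bash
python3 -c "
from h import *
look('7')
print(tray(cv2.imread('pics/top7.png'),(140,235,215,305)))"
```

```text
top origin 101 192 tcp [277. 281.]
side origin 155 123 tcp [282. 281.]
[0.5167 0.2893 0.0152] -47.37 6.775 F [-0.5  1.8  2.6] w 0.0092
((477.5041198730469, 252.85354614257812), (63.09323501586914, 62.89265441894531), 42.35980987548828)
```

View pics/both7.png

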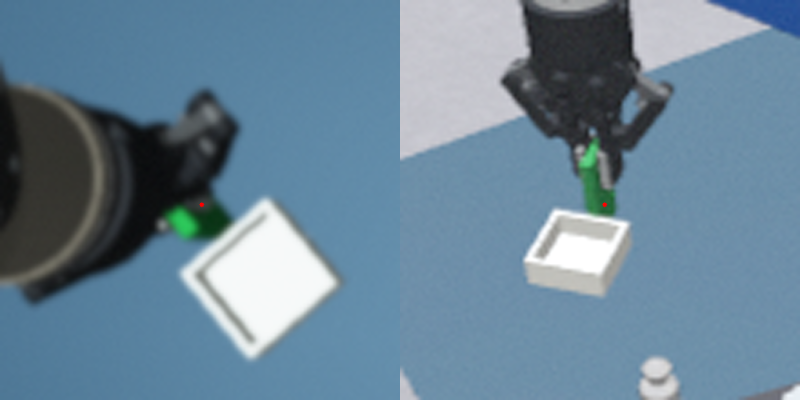

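```bash
python3 - <<'E'
from h import *
o,p,y,M=state()
q=AX+.2436*DY; print(q)
R_=rows(p+[0,0,.01],y,[q[0],q[1],p[2]+.01],-11.2,10)
for x in R_[0]: print(x)
print(p,y,R_[1:])
E
```

```text
[0.58148148 0.14976724]
[1.46, 0.0, -0.47, np.float64(-3.62)]
[1.44, 0.0, -0.56, np.float64(-3.61)]
[1.39, 0.0, -0.65, np.float64(-3.62)]
[1.35, 0.0, -0.73, np.float64(-3.62)]
[1.3, 0.0, -0.82, np.float64(-3.62)]
[1.25, 0.0, -0.9, np.float64(-3.61)]
[1.19, 0.0, -0.98, np.float64(-3.62)]
[1.12, 0.0, -1.05, np.float64(-3.62)]
[1.06, 0.0, -1.12, np.float64(-3.61)]
[0.98, 0.0, -1.18, np.float64(-3.62)]
[0.51673694 0.28927794 0.01524011] -47.37045058743808 (array([0.58148912, 0.14979411, 0.02524011]), np.float64(-11.200450587438084))
```

Call:
send_rows:
  plan:
    - [0, -0.5, 0, 0, 0]
    - [0, -0.5, 0, 0, 0]
    - [1.46, 0, -0.47, -3.6, 0]
    - [1.44, 0, -0.56, -3.6, 0]
    - [1.4, 0, -0.65, -3.6, 0]
    - [1.35, 0, -0.73, -3.6, 0]
    - [1.3, 0, -0.82, -3.6, 0]
    - [1.25, 0, -0.9, -3.6, 0]
    - [1.2, 0, -0.98, -3.6, 0]
    - [1.12, 0, -1.05, -3.6, 0]
    - [1.06, 0, -1.12, -3.6, 0]
    - [0.98, 0, -1.18, -3.6, 0]

```text
clock: 8.28
tcp_pos: [0.5814, 0.1486, 0.0252]
orientation: [-1.566, 0.155, -0.154]
contact_force: [0.7, 0.1, -2.5]
grip_width: 0.0093
```

Call:
send_rows:
  plan:
    - [0, 0, 0, -0.2, 0]
    - [0, 0, 0, 0, 0]

```text
clock: 8.52
tcp_pos: [0.581, 0.15, 0.0251]
orientation: [-1.565, 0.154, -0.153]
contact_force: [-1.1, -0.0, -2.1]
grip_width: 0.0094
```

```bash
python3 -c "
from h import *
look('8',ct=(290,230),cs=(255,220),w=150)
print(tray(cv2.imread('pics/top8.png'),(215,200,285,270)))"
```

```text
top origin 215 155 tcp [ 55. 308.]
side origin 180 145 tcp [380. 256.]
[0.5809 0.1505 0.025 ] -11.15 8.625 F [ 0.3  0.3 -2.2] w 0.0093
((571.3616943359375, 98.78544616699219), (63.8426399230957, 64.15449523925781), 78.59915924072266)
```

View pics/both8.png

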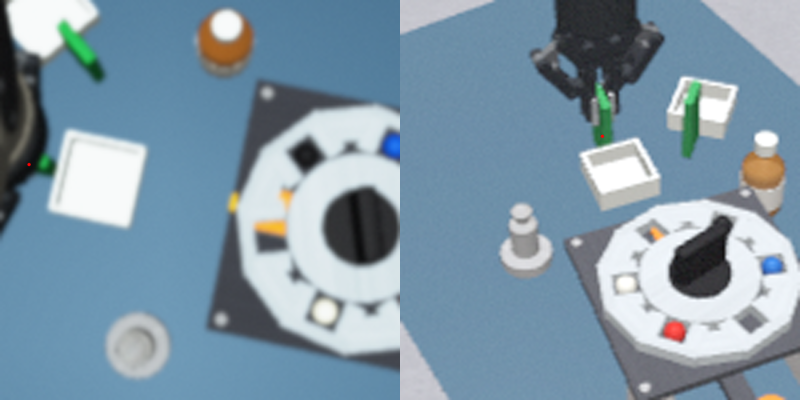

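Call:
send_rows:
  plan:
    - [0.05, 0.5, -0.5, 0, 0]
    - [0, 0.45, -0.5, 0, 0]
    - [0, 0, -1.8, 0, 0]
    - [0, 0, -1.8, 0, 0]
    - [0, 0, -1.8, 0, 0]
    - [0, 0, -1.8, 0, 0]
    - [0, 0, -1.5, 0, 0]
    - [0, 0, -1, 0, 0]
    - [0, 0, -1, 0, 0]
    - [0, 0, 0, 0, 0]
    - [0, 0, 0, 0, 0]

```text
clock: 10.0
tcp_pos: [0.5593, 0.0352, 0.0156]
orientation: [-1.565, 0.152, -0.153]
contact_force: [-0.0, -0.3, -2.1]
grip_width: 0.0093
```

```bash
python3 -c "
from h import *
look('9',ct=(310,230),cs=(275,230),w=130)
d=state()[1][:2]-AX; print(d@DY,d@DX)"
```

```text
top origin 245 165 tcp [192. 318.]
side origin 210 165 tcp [311. 314.]
[0.5593 0.0353 0.0156] -11.12 10.1 F [ 0.3  0.2 -2. ] w 0.0093
0.1270194719376632 0.0005055393961613747
```

View pics/both9.png

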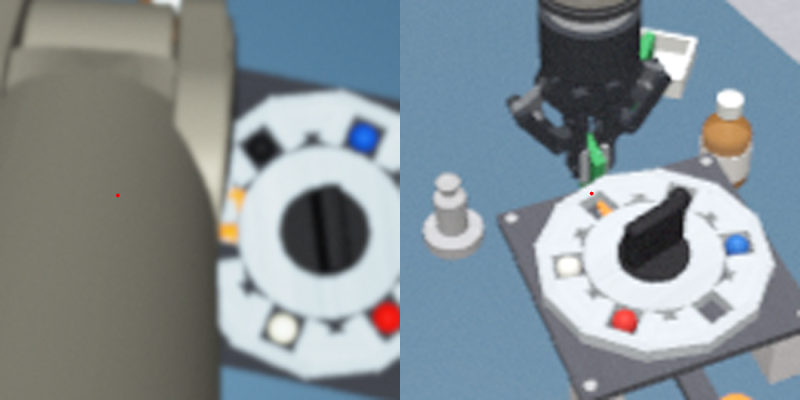

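Call:
send_rows:
  plan:
    - [0, 0.05, -0.5, 0, 0]
    - [0, 0, -0.5, 0, 0]
    - [0, 0, -0.2, 0, 0]
    - [0, 0, -0.1, 0, 0]
    - [0, 0, 0, 0, 0]
    - [0, 0, 0, 0, 0]

```text
clock: 10.85
tcp_pos: [0.5572, 0.024, 0.0155]
orientation: [-1.563, 0.151, -0.152]
contact_force: [0.3, 7.1, 1.7]
grip_width: 0.0093
```

```bash
python3 -c "
from h import *
o,p,y,M=state()
d=p[:2]-AX; print(d@DY,d@DX,p,o['contact_force'],y)"
```

```text
0.11547031249558751 0.0005869041285150316 [0.55716348 0.02398015 0.01548266] [0.27243065 7.11297095 1.69338001] -11.076202214586276
```

Call:
send_rows:
  plan:
    - [0, 0, 0.1, 0, 0]
    - [0, 0, 0, 0, 0.5]
    - [0, 0, 0, 0, 0.5]
    - [0, 0, 0, 0, 0.5]
    - [0, 0, 0, 0, 0.5]

```text
clock: 11.48
tcp_pos: [0.5568, 0.0224, 0.0151]
orientation: [-1.566, 0.154, -0.153]
contact_force: [0.1, -0.2, 0.2]
grip_width: 0.0429
```

```bash
python3 -c "
from h import *
look('10',cs=(275,210),w=100)
d=state()[1][:2]-AX; print(d@DY,d@DX)"
```

```text
top origin 239 179 tcp [254. 255.]
side origin 225 160 tcp [246. 358.]
[0.5568 0.0226 0.0151] -11.18 11.575 F [-0.3  0.2 -0.8] w 0.0426
0.11403192071421336 0.0005155382288267891
```

View pics/both10.png

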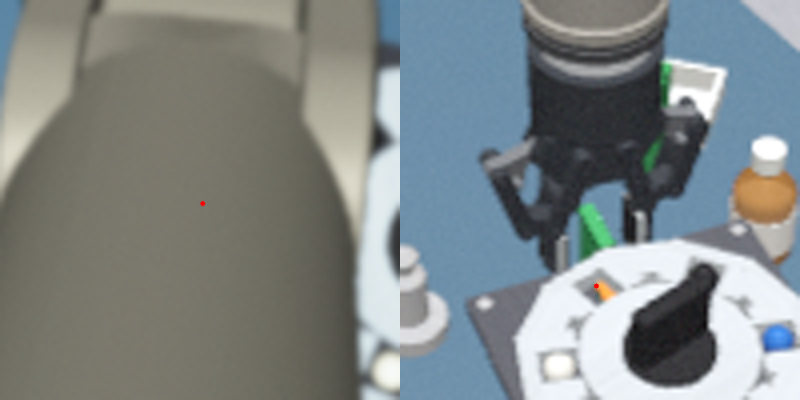

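Call:
send_rows:
  plan:
    - [0, -3.5, 0, 0, 0.5]
    - [0, -3.5, 0, 0, 0.5]
    - [0, -3.5, 0, 0, 0.6]
    - [0, -3.5, 0, 0, 0.6]
    - [0, 0, 0, 0, 0.6]

```text
clock: 12.2
tcp_pos: [0.5589, 0.0228, 0.1578]
orientation: [-1.564, 0.149, -0.157]
contact_force: [0.6, -0.5, 0.2]
grip_width: 0.051
```

```bash
python3 - <<'E'
from h import *
o,p,y,M=state(); print(p,y,o["joints"].round(2))
bar=96.5
R_=rows(p,y,[AX[0],AX[1],p[2]],bar,11)
for x in R_[0]: print(x)
print(R_[1:])
E
```

```text
[0.55885493 0.02281956 0.15784754] -11.185521370495994 [-0.45  0.35  0.37  1.91 -0.16  0.9  -0.19]
[-0.02, 0.0, -1.04, np.float64(-9.79)]
[-0.2, 0.0, -1.03, np.float64(-9.79)]
[-0.37, 0.0, -0.97, np.float64(-9.79)]
[-0.53, 0.0, -0.9, np.float64(-9.79)]
[-0.68, 0.0, -0.79, np.float64(-9.79)]
[-0.8, 0.0, -0.67, np.float64(-9.79)]
[-0.9, 0.0, -0.52, np.float64(-9.79)]
[-0.98, 0.0, -0.36, np.float64(-9.79)]
[-1.03, 0.0, -0.19, np.float64(-9.79)]
[-1.04, 0.0, -0.01, np.float64(-9.79)]
[-1.03, 0.0, 0.17, np.float64(-9.79)]
(array([ 0.53411096, -0.08920731,  0.15784754]), np.float64(96.50447862950398))
```

Call:
send_rows:
  plan:
    - [0, 0, -1.04, -9.8, 0.6]
    - [-0.2, 0, -1.03, -9.8, 0.6]
    - [-0.37, 0, -0.97, -9.8, 0.6]
    - [-0.53, 0, -0.9, -9.8, 0.6]
    - [-0.68, 0, -0.8, -9.8, 0.6]
    - [-0.8, 0, -0.67, -9.8, 0.6]
    - [-0.9, 0, -0.52, -9.8, 0.6]
    - [-0.98, 0, -0.36, -9.8, 0.6]
    - [-1.03, 0, -0.19, -9.8, 0.6]
    - [-1.04, 0, 0, -9.8, 0.6]
    - [-1.03, 0, 0.17, -9.7, 0.6]
    - [0, 0, 0, 0, 0.6]

```text
clock: 13.7
tcp_pos: [0.5314, -0.0903, 0.1541]
orientation: [-1.153, -1.289, 1.291]
contact_force: [0.4, -0.3, 0.5]
grip_width: 0.0513
```

Call:
send_rows:
  plan:
    - [0, 0, 0, 0, 0.6]
    - [0, 0, 0, 0, 0.6]

```text
clock: 13.95
tcp_pos: [0.5324, -0.0887, 0.1548]
orientation: [-1.153, -1.292, 1.292]
contact_force: [0.6, 0.3, 1.2]
grip_width: 0.0512
```

```bash
python3 -c "
from h import *
look('11',cs=(285,220),w=130)
o,p,y,M=state();print(M.round(3),o['joints'].round(2))"
```

```text
top origin 291 173 tcp [329. 328.]
side origin 220 155 tcp [366. 344.]
[ 0.5325 -0.0889  0.155 ] 96.51 14.05 F [-0.7  0.6 -0. ] w 0.0515
[[-0.113 -0.    -0.994]
 [ 0.994  0.    -0.113]
 [ 0.    -1.     0.   ]] [ 0.02  0.31  0.03  1.93 -0.01  0.89  1.75]
```

View pics/both11.png

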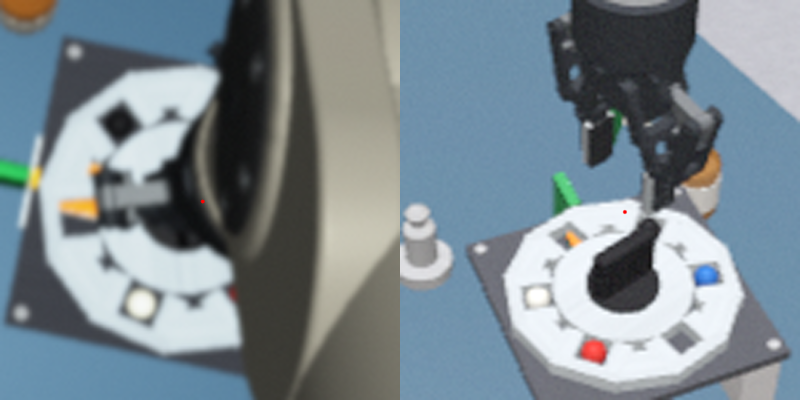

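Call:
send_rows:
  plan:
    - [0, 2.5, -0.16, 0, 0.5]
    - [0, 2.5, 0, 0, 0.5]
    - [0, 0, 0, 0, 0.5]
    - [0, 0, 0, 0, 0.5]

```text
clock: 14.55
tcp_pos: [0.5345, -0.0892, 0.1059]
orientation: [-1.154, -1.293, 1.292]
contact_force: [0.2, -0.8, 0.4]
grip_width: 0.0428
```

```bash
python3 -c "
from h import *
look('12',cs=(285,220),w=110)"
```

```text
top origin 297 183 tcp [278. 280.]
side origin 230 165 tcp [317. 370.]
[ 0.5349 -0.0893  0.1063] 96.52 14.65 F [-0.3  0.6  0.6] w 0.043
```

View pics/side12c.png

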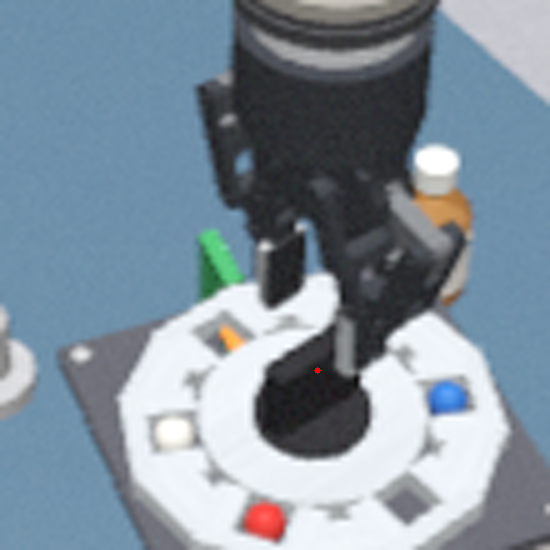

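```bash
python3 - <<'E'
from h import *
for z in(.1,.11,.12,.13,.14): print(z,prj("side",[.5345,-.0892,z]).round(1),prj("side",[.5345,-.0892+.0225,z]).round(1),prj("side",[.5345,-.0892-.0225,z]).round(1))
E
```

```text
0.1 [292.9 240.5] [287.1 234.1] [298.9 247.1]
0.11 [293.1 237.4] [287.2 231. ] [299.1 244. ]
0.12 [293.2 234.3] [287.3 227.9] [299.3 240.9]
0.13 [293.4 231.2] [287.4 224.8] [299.5 237.8]
0.14 [293.5 228. ] [287.5 221.6] [299.7 234.6]
```

Call:
send_rows:
  plan:
    - [0, 1.2, 0.04, 0, 0.5]
    - [0, 1.2, 0, 0, 0.5]
    - [0, 0, 0, 0, 0.5]
    - [0, 0, 0, 0, 0.5]

```text
clock: 15.15
tcp_pos: [0.5335, -0.0893, 0.0809]
orientation: [-1.153, -1.292, 1.293]
contact_force: [0.6, 0.4, -0.2]
grip_width: 0.0426
```

```bash
python3 -c "
from h import *
look('13',cs=(285,220),w=110)"
```

```text
top origin 295 185 tcp [278. 277.]
side origin 230 165 tcp [314. 409.]
[ 0.5338 -0.0894  0.0813] 96.52 15.25 F [0.1 0.6 0. ] w 0.0427
```

View pics/side13c.png

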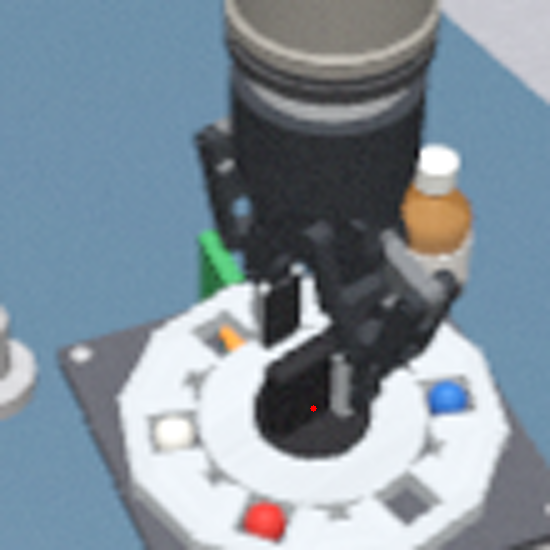

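Call:
send_rows:
  plan:
    - [0, 0, 0, 0, 0]
    - [0, 0, 0, 0, 0]
    - [0, 0, 0, 0, 0]
    - [0, 0, 0, 0, 0]
  force: 40

```text
clock: 15.75
tcp_pos: [0.5337, -0.0886, 0.0815]
orientation: [-1.153, -1.293, 1.292]
contact_force: [-2.4, 3.0, 4.7]
grip_width: 0.0132
```

```bash
python3 -c "
from h import *
look('14',cs=(285,220),ct=(350,240),w=130)"
```

```text
top origin 285 175 tcp [327. 327.]
side origin 220 155 tcp [363. 457.]
[ 0.5337 -0.0886  0.0815] 96.55 15.85 F [-1.9  3.2  5.5] w 0.0128
```

View pics/both14.png

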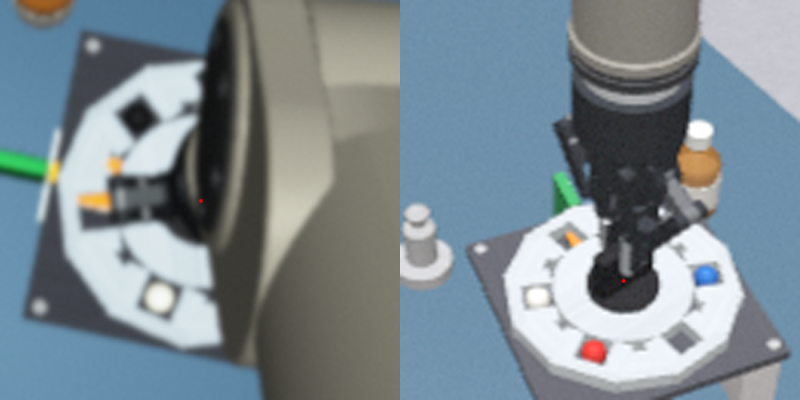

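Call:
send_rows:
  plan:
    - [0, 0, 0, 4, 0]
    - [0, 0, 0, 8, 0]
    - [0, 0, 0, 8, 0]
    - [0, 0, 0, 8, 0]
    - [0, 0, 0, 8, 0]
    - [0, 0, 0, 8, 0]
    - [0, 0, 0, 8, 0]
    - [0, 0, 0, 8, 0]
    - [0, 0, 0, 8, 0]
    - [0, 0, 0, 8, 0]
    - [0, 0, 0, 4, 0]
    - [0, 0, 0, 0, 0]

```text
clock: 17.35
tcp_pos: [0.5338, -0.0884, 0.0815]
orientation: [-1.558, -0.227, 0.226]
contact_force: [-1.3, 3.0, 6.8]
grip_width: 0.0127
```

```bash
python3 -c "
from h import *
look('15',cs=(285,220),ct=(350,240),w=130)"
```

```text
top origin 285 175 tcp [326. 326.]
side origin 220 155 tcp [363. 456.]
[ 0.5338 -0.0884  0.0815] 16.56 17.45 F [-0.8  3.6  5.9] w 0.013
```

View pics/both15.png

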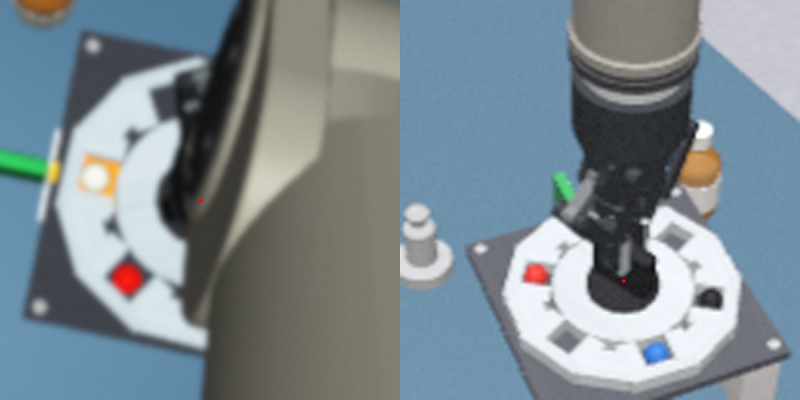

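```bash
cat >> h.py <<'E'
def redang(f,roi):
    im=cv2.imread(f); c=blob(im,roi,red); P=unp("top",c,.078)[:2]; d=P-AX
    h=AX+.062*DY
    print("red",np.round(c,1),P.round(4),"r",np.linalg.norm(d).round(4),"ang",np.degrees(np.arctan2(d[1],d[0])).round(2),"hole ang",np.degrees(np.arctan2(DY[1],DY[0])).round(2),"err mm",((P-h)*1000).round(1))
E
python3 -c "
from h import *
redang('pics/top15.png',(300,250,350,285))"
```

```text
red [326. 265.  69.] [ 0.4879 -0.0453] r 0.0638 ang 136.48 hole ang 78.8 err mm [-58.3 -16.9]
```

Call:
send_rows:
  plan:
    - [0, 0, 0, 4, 0]
    - [0, 0, 0, 8, 0]
    - [0, 0, 0, 8, 0]
    - [0, 0, 0, 8, 0]
    - [0, 0, 0, 8, 0]
    - [0, 0, 0, 8, 0]
    - [0, 0, 0, 8, 0]
    - [0, 0, 0, 4, 0]
    - [0, 0, 0, 1.7, 0]
    - [0, 0, 0, 0, 0]
    - [0, 0, 0, 0, 0]

```text
clock: 18.82
tcp_pos: [0.5339, -0.0886, 0.0816]
orientation: [-1.495, 0.562, -0.562]
contact_force: [-2.1, 2.1, 6.7]
grip_width: 0.0126
```

```bash
python3 -c "
from h import *
look('16',cs=(285,220),ct=(350,240),w=130)
redang('pics/top16.png',(295,215,330,265))"
```

```text
top origin 285 175 tcp [327. 326.]
side origin 220 155 tcp [364. 457.]
[ 0.5339 -0.0886  0.0816] -41.16 18.925 F [-2.1  4.1  6.5] w 0.0126
red [315.4 233.6  52. ] [ 0.5447 -0.026 ] r 0.0641 ang 80.53 hole ang 78.8 err mm [-1.5  2.4]
```

View pics/both16.png

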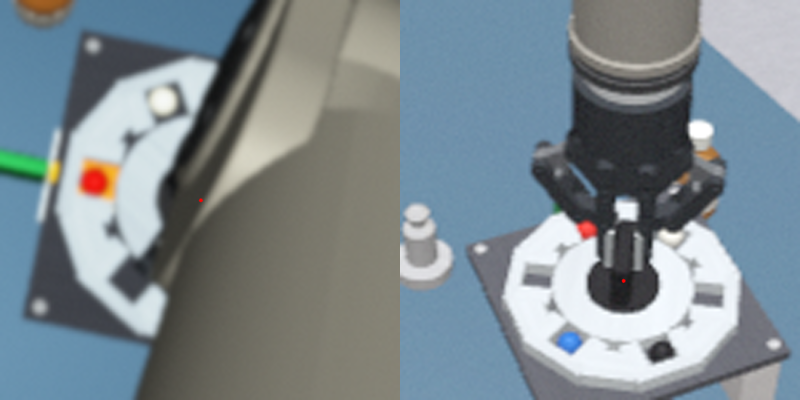

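```bash
python3 - <<'E'
from h import *
im=cv2.imread("pics/top16.png")
s=cv2.resize(im[215:255,298:335],None,fx=15,fy=15,interpolation=cv2.INTER_CUBIC); cv2.imwrite("pics/pk.png",s)
def f(s): return (s[...,2]>170)&(s[...,0]<110)
x0,y0=306,220; c=cv2.resize(im[y0:248,x0:330],None,fx=8,fy=8,interpolation=cv2.INTER_CUBIC).astype(int)
ys,xs=np.nonzero(f(c)); P=np.array([unp("top",((u+.5)/8-.5+x0,(v+.5)/8-.5+y0),.079)[:2] for u,v in zip(xs,ys)])-AX
a=P@DY*1000;b=P@DX*1000; print("along",np.percentile(a,[0,2,50,98,100]).round(1),"across",np.percentile(b,[0,2,50,98,100]).round(1))
# mark
g=im.astype(int); m=(g[...,2]>170)&(g[...,1]>150)&(g[...,0]<110); m[:,:295]=0;m[:,308:]=0;ys,xs=np.nonzero(m); print(xs.mean(),ys.mean(),len(xs)); d=unp("top",(xs.mean(),ys.mean()),.066)[:2]-AX; print(d@DY,d@DX)
E
```

```text
along [52.1 52.8 62.1 71.5 72.1] across [-9.7 -9.1 -0.2  8.8  9.4]
302.2142857142857 230.35714285714286 14
0.08877437255863745 -0.00011331961826702798
```

View pics/pk.png

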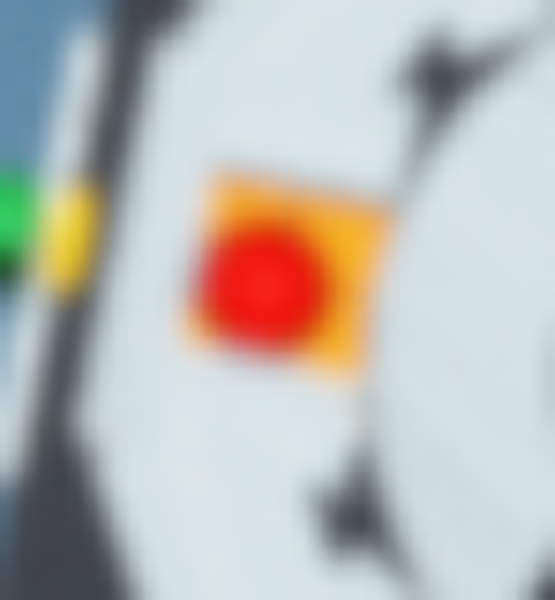

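Call:
send_rows:
  plan:
    - [0, 0, 0, 0, 0.4]
    - [0, 0, 0, 0, 0.4]
    - [0, 0, 0, 0, 0.4]
    - [0, -2, 0, 0, 0.4]
    - [0, -3.5, 0, 0, 0.4]
    - [0, -3.5, 0, 0, 0.4]

```text
clock: 19.68
tcp_pos: [0.5332, -0.0896, 0.1718]
orientation: [-1.497, 0.563, -0.562]
contact_force: [0.9, -0.1, -0.2]
grip_width: 0.0344
```

```bash
python3 - <<'E'
from h import *
look('17',cs=(285,220),ct=(350,240),w=130)
redang('pics/top17.png',(295,215,330,265))
o,p,y,M=state(); q=AX-.1375*DY
R_=rows(p,y,[q[0],q[1],.12],-11,5)
for x in R_[0]: print(x)
print(p,y,R_[1:])
E
```

```text
top origin 285 175 tcp [371. 312.]
side origin 220 155 tcp [370. 316.]
[ 0.5359 -0.0901  0.1744] -41.21 19.775 F [ 0.3 -0.3  0.1] w 0.0338
red [315.4 233.6  52. ] [ 0.5447 -0.026 ] r 0.0641 ang 80.53 hole ang 78.8 err mm [-1.5  2.4]
[1.34, 1.09, -2.39, np.float64(-6.04)]
[1.07, 1.09, -2.52, np.float64(-6.04)]
[0.81, 1.08, -2.62, np.float64(-6.04)]
[0.53, 1.09, -2.68, np.float64(-6.05)]
[0.23, 1.09, -2.73, np.float64(-6.04)]
[ 0.53593423 -0.09011149  0.17439674] -41.20632385490365 (array([ 0.50739486, -0.22402069,  0.11999674]), np.float64(-10.996323854903654))
```

View pics/both17.png

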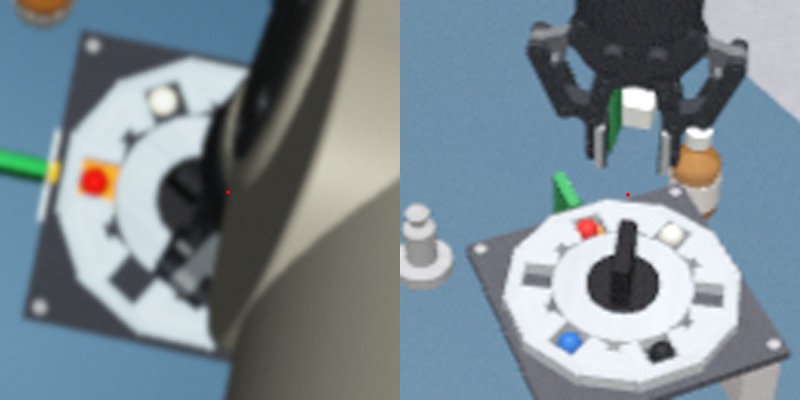

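Call:
send_rows:
  plan:
    - [1.34, 0, -2.4, -6, 0]
    - [1.07, 0.5, -2.5, -6, 0]
    - [0.8, 1.5, -2.6, -6, 0]
    - [0.53, 1.7, -2.7, -6, 0]
    - [0.23, 1.7, -2.7, -6.2, 0]
    - [0, 0, 0, 0, 0]
    - [0, 0, 0, 0, 0]
    - [0, 0, 0, 0, 0]

```text
clock: 20.78
tcp_pos: [0.5057, -0.2216, 0.1174]
orientation: [-1.565, 0.149, -0.15]
contact_force: [0.2, 1.0, 0.2]
grip_width: 0.0001
```

```bash
python3 - <<'E'
from h import *
look('18',cs=(315,280),ct=(400,250),w=130)
o,p,y,M=state(); q=AX-.1375*DY
print(rows(p,y,[q[0],q[1],.07],y,1), prj("side",[q[0],q[1],.069]))
E
```

```text
top origin 335 185 tcp [483. 358.]
side origin 250 215 tcp [352. 346.]
[ 0.5056 -0.2218  0.1174] -10.91 20.875 F [-0.  -0.1  0.1] w 0.0001
([[0.22, 4.74, -0.19, np.float64(0.0)]], array([ 0.50742849, -0.22408724,  0.07000714]), np.float64(-10.905569933141432)) [319.64380963 298.24842934]
```

View pics/both18.png

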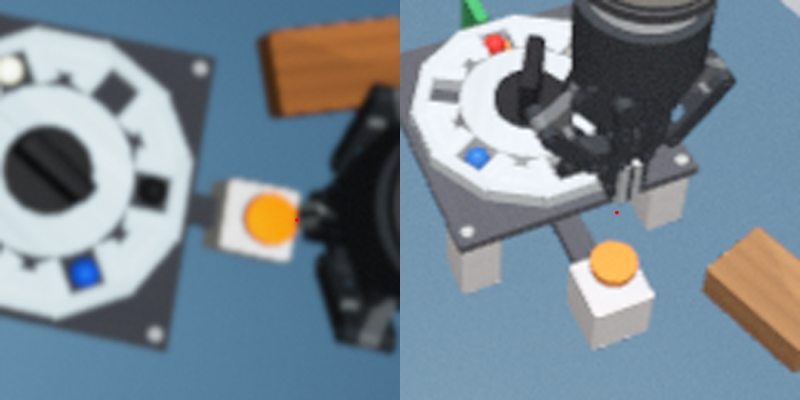

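Call:
send_rows:
  plan:
    - [0.2, 2, -0.2, 0, 0]
    - [0, 2, 0, 0, 0]
    - [0, 1.2, 0, 0, 0]
    - [0, 0.3, 0, 0, 0]
    - [0, 0.3, 0, 0, 0]
    - [0, 0, 0, 0, 0]

```text
clock: 21.62
tcp_pos: [0.5068, -0.2253, 0.0593]
orientation: [-1.566, 0.15, -0.151]
contact_force: [-0.5, 0.5, 0.4]
grip_width: -0.0001
```

```bash
python3 - <<'E'
from h import *
look('19',cs=(315,280),ct=(400,250),w=110)
E
```

```text
top origin 345 195 tcp [389. 307.]
side origin 260 225 tcp [299. 385.]
[ 0.5069 -0.2252  0.0595] -10.98 21.725 F [ 0.2 -0.9  0.2] w -0.0001
```

View pics/both19.png

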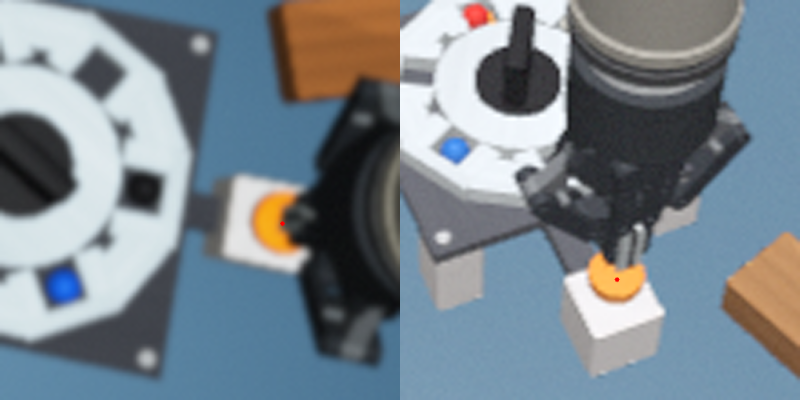

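Call:
send_rows:
  plan:
    - [0, 0.4, 0, 0, 0]
    - [0, 0.4, 0, 0, 0]
    - [0, 0.4, 0, 0, 0]
    - [0, 0.3, 0, 0, 0]
    - [0, 0, 0, 0, 0]
    - [0, 0, 0, 0, 0]

```text
clock: 22.48
tcp_pos: [0.5066, -0.2252, 0.0441]
orientation: [-1.566, 0.15, -0.15]
contact_force: [0.3, -0.6, 0.3]
grip_width: 0.0001
```

```bash
python3 - <<'E'
from h import *
look('20',cs=(315,260),ct=(370,240),w=130)
E
```

```text
top origin 305 175 tcp [575. 408.]
side origin 250 195 tcp [346. 555.]
[ 0.5066 -0.2251  0.0442] -10.98 22.575 F [ 0.6 -0.7  0.6] w -0.0
```

View pics/both20.png

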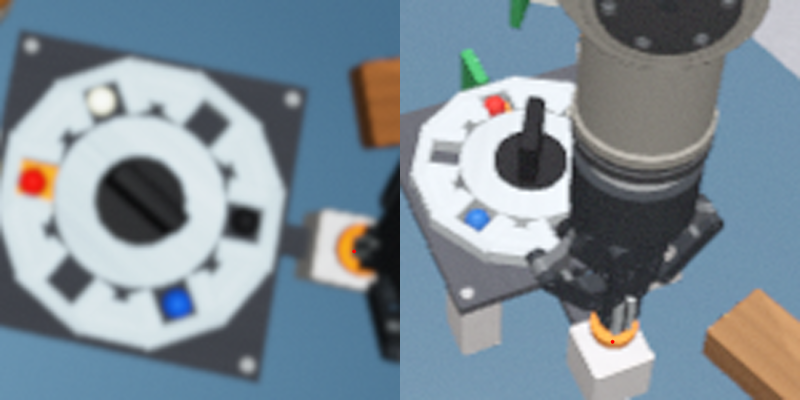

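Call:
send_rows:
  plan:
    - [0, 0.3, 0, 0, 0]
    - [0, 0.3, 0, 0, 0]
    - [0, 0.3, 0, 0, 0]
    - [0, 0, 0, 0, 0]

```text
clock: 23.08
tcp_pos: [0.5069, -0.2253, 0.0351]
orientation: [-1.566, 0.15, -0.151]
contact_force: [1.0, 0.1, 3.1]
grip_width: -0.0002
```

```bash
python3 - <<'E'
from h import *
look('21',cs=(315,260),ct=(370,240),w=130)
E
```

```text
top origin 305 175 tcp [568. 408.]
side origin 250 195 tcp [345. 567.]
[ 0.5068 -0.2253  0.0352] -10.98 23.175 F [ 0.7 -1.3  2.9] w 0.0
```

View pics/both21.png

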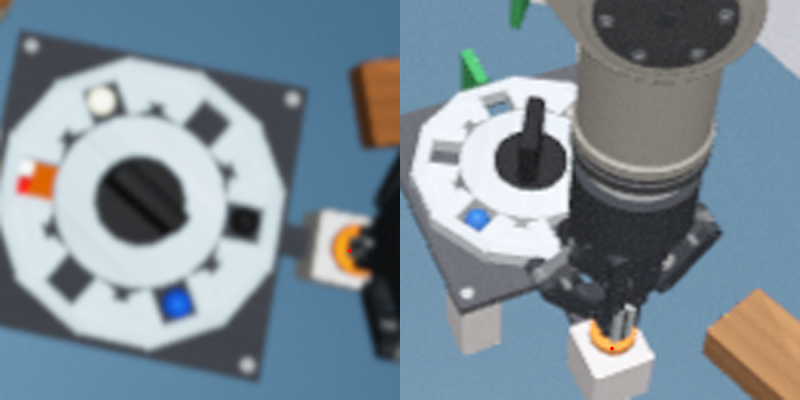

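Call:
send_rows:
  plan:
    - [0, 0.3, 0, 0, 0]
    - [0, 0.1, 0, 0, 0]
    - [0, 0, 0, 0, 0]
    - [0, 0, 0, 0, 0]
    - [0, 0, 0, 0, 0]

```text
clock: 23.8
tcp_pos: [0.5069, -0.2253, 0.0321]
orientation: [-1.565, 0.15, -0.151]
contact_force: [-2.2, 1.2, 13.7]
grip_width: 0.0
```

```bash
python3 - <<'E'
from h import *
look('22',cs=(315,260),ct=(340,240),w=110)
E
```

```text
top origin 285 185 tcp [666. 358.]
side origin 260 205 tcp [294. 521.]
[ 0.507  -0.2253  0.0321] -10.99 23.9 F [-1.9  0.5 15. ] w -0.0
```

View pics/both22.png

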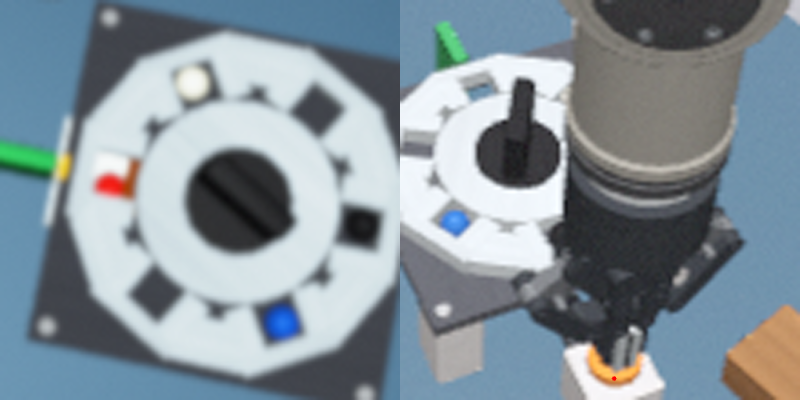

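Call:
send_rows:
  plan:
    - [0, -0.5, 0, 0, 0]
    - [0, -0.5, 0, 0, 0]
    - [0, -1, 0, 0, 0]
    - [0, -3, 0, 0, 0]
    - [0, -4, 0, 0, 0]
    - [0, -4, -2, 0, 0]
    - [0, -2, -2, 0, 0]
    - [0, 0, 0, 0, 0]
    - [0, 0, 0, 0, 0]

```text
clock: 25.02
tcp_pos: [0.4983, -0.2629, 0.1799]
orientation: [-1.564, 0.152, -0.148]
contact_force: [-0.1, 1.3, 0.0]
grip_width: -0.0006
```

```bash
python3 - <<'E'
from h import *
look('23',cs=(300,240),ct=(340,240),w=150)
E
```

```text
top origin 265 165 tcp [1038.  480.]
side origin 225 165 tcp [545. 582.]
[ 0.4984 -0.2627  0.1796] -10.89 25.125 F [0.4 0.3 0. ] w 0.0001
```

View pics/both23.png

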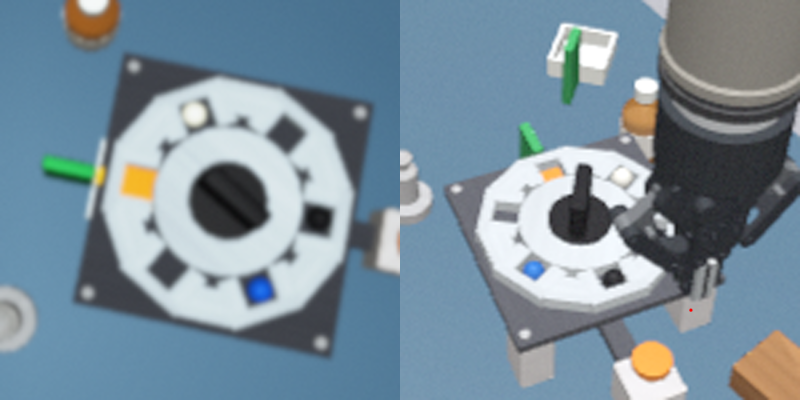

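View pics/top23.png

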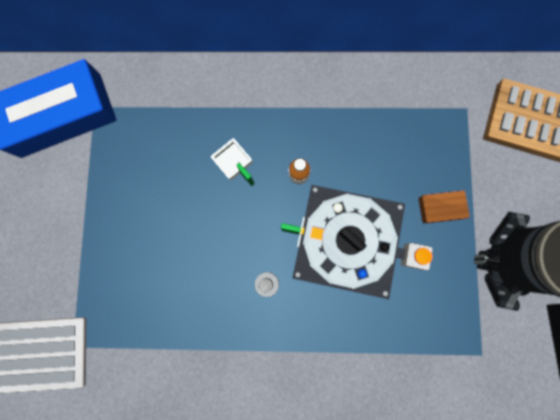

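```bash
python3 - <<'E'
from h import *
im=cv2.imread("pics/top23.png")
x0,y0=275,215;c=cv2.resize(im[y0:245,x0:306],None,fx=8,fy=8,interpolation=cv2.INTER_CUBIC).astype(int)
m=green(c)&(c[...,1]>120); ys,xs=np.nonzero(m); P=np.array([unp("top",((u+.5)/8-.5+x0,(v+.5)/8-.5+y0),.074)[:2] for u,v in zip(xs,ys)])-AX
a=P@DY*1000;b=P@DX*1000; print("fin along",np.percentile(a,[1,50,99]).round(1),"across",np.percentile(b,[1,50,99]).round(1), "slope deg",np.degrees(np.polyfit(a,b,1)[0]).round(2))
s=cv2.resize(im[215:255,290:330],None,fx=12,fy=12,interpolation=cv2.INTER_CUBIC); cv2.imwrite("pics/e.png",s)
E
```

```text
fin along [ 93.5 111.4 129.5] across [-4.7  0.3  5.4] slope deg 0.15
```

```bash
python3 -c "
from bench import r
o=r.get_obs();print(o['clock'],abs(o['qvel']).max(),o['contact_force']);print(r.hand_in())"
```

```text
25.125 0.0063067164726154125 [0.35245557 0.26943912 0.01292231]
the job is handed in; nothing more can be done
None
```

The red ball was tipped into the home tray and the job is handed in at 25.1 s; no verdict was reported. I took the left-hand tray by its fin, slid it against the bay's end stop and let go. Then I turned the wheel about 138° clockwise by its knob, pressed the plunger fully down, and moved the arm clear.

**Last checks:**
- **Tray:** the fin's centre lies 111.4 mm from the wheel's axis, where 111 mm is expected. It is 0.3 mm off sideways and 0.15° off square.
- **Red pocket before the drop:** centred over the hole to about 0.2 mm, with the ball about 3 mm off centre inside it.
- **Red ball:** seen lying on the tray floor through the open flap while the plunger was down. The closed flap hides it now, so I could not see its final rest directly.
- **Other balls, plunger and bystanders:** white, black and blue are still in the wheel, the plunger is up and the flap closed. The bottle, the steel master and the case look unmoved.

**Disagreement:** the fingertips were about 2 to 4 cm higher in the pictures than the TCP height reading and `r.tip_extent` imply. The first contact with the plunger agreed with the pictures, so I set grip heights from the pictures and from contact force. The horizontal readings agreed with the top camera to about 1 mm.

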